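# Clamp a mounting plate in the leaning assembly stand

## Task

Take the bare aluminium mounting plate from the rack and set it down in the leaning assembly stand, resting on the ledge between the end stops and flat against the back board. Then take the spring clamp off its wooden rail and clip it over the top edge of the plate and the back board together, beside the finger notch (left or right, as you like), so that it holds the plate firmly to the board. Leave the blue plate in the rack and do not disturb the other things on the bench.

Things in the scene. Friction and masses are not known exactly. Their poses are not given: they have to be found in the camera images.
- plate_center (a point): Centre of the loose aluminium plate: 150 mm wide (its y), 95 high (its z), 10 thick (its x), 0.3 kg, two 32 mm bores in its lower half, dark screw holes in the corners. It stands on its long edge in one of two slots of the rack. Grip it through its thickness at the middle of its top edge (47.5 mm above this point; solid there). Either face may go to the board.
- blue_plate_center (a point): Centre of the other plate in the rack, the same size but painted blue with one small bore. It must stay there.
- rack: Fixed plywood rack, 150 (its x) by 170 (its y) by 40 mm high; origin at the centre of its underside. Plate slots run along its y at x = -45, 0 (empty) and +45 mm, 13 mm wide; they hold only the outer 18 mm at each end of a plate, whose lower edge is 8 mm above the bench.
- back_board: Leaning grey back board of the fixed stand, 180 mm wide. Origin: middle of the line where its front face meets the ledge top, 34 mm above the bench. z runs up the face, leaning back 30 degrees from vertical; x is square to the face, into the board (it fills x 0 to 8 mm; front is -x); y runs along the ledge. Top edge at z = 93 mm: a seated plate (centre at x -5, y 0, z 47.5) stands 2 mm above it.
- ledge (a point): Middle of the plate's place on the ledge, 5 mm in front of the board at ledge height; axes as back_board. The plate's foot is enclosed by two end stops 158 mm apart (14 mm high, flared outward up to 30 mm) and by a front lip 16 mm from the board (7 mm high, flared to 13 mm). Behind the board two struts meet it below z = 45 mm; the rest is free.
- notch (a point): Bottom of the finger notch in the board, at its middle, z = 45 mm; axes as back_board. The notch is 68 mm wide, cuts through the board and is open at the top, so that fingers holding the middle of the plate's top edge have room behind the plate.
- shoulder_a (a point): Middle of the top edge of the board's shoulder on the +y side of the notch (shoulder from y 34 to 90 mm), midway through plate and board together (x = -1 mm, y = 56 mm, z = 93 mm in back_board). The plate's end is at y = 75 mm. One of the two places for the clamp. Axes as back_board.
- shoulder_b (a point): The same on the -y side of the notch (x = -1 mm, y = -56 mm, z = 93 mm in back_board): the other place for the clamp. Axes as back_board.
- rail: Fixed upright wooden rail on which the clamp is parked: a strip 18 mm thick (its x), 130 mm long (its y), top edge 86 mm above the bench, on an 80 by 150 mm foot; origin at the centre of its underside.
- clamp_handles (a point): Half-way between the red handles of the loose steel spring clamp (0.11 kg), at squeezing height. It sits astride the rail. z: jaws to handles; x: handle to handle (squeeze this way); y: along the hinge pin. Parked, the handles are 48 mm apart here over the outsides, 54 mm at their ends 17 mm higher, 20 mm wide; squeezed to the stop they are parallel, 30 mm apart. Rail top 72 mm below.
- clamp_mouth (a point): Midway between the clamp's black jaw pads, 95.5 mm below clamp_handles, same axes. Pads 25 mm high, 21 mm wide (tips 12.5 mm below this point; hinge pin 47.5 mm above). 18 mm apart as parked, the thickness of plate and board together; about 34 mm when squeezed. Squeezing the handles opens the jaws (13 N to open fully); the spring shuts them.
- clamp_jaw (a joint): Angle of the clamp's hinge: 0 with the pads 18 mm apart, as parked on the rail or on plate and board together; 0.36 rad with the handles squeezed to the stop; about -0.2 on the plate alone; -0.40 shut empty.
- marker: Loose marker pen, white with red cap, 136 mm long, lying on the bench; a bystander.
- ring_gauge: Loose grey steel ring, 54 mm across, 14 mm high, lying on the bench; a bystander.
- side_cutters: Loose pliers with red handles, 128 mm long, lying on the bench; a bystander.
There are look-alikes about, which are no part of the job. Leave any green look-alike of the part that bears clamp_handles alone. Leave any red look-alike of the part that bears plate_center alone.

How it is judged:
By the outcome, as a careful person would: the job done as asked, in the order asked, and still so for the second after the job is handed in, with the robot touching nothing.
It also fails if it takes over 64 s, if anything falls off the work surface, if the arm or the gripper's body presses on something with over 40 N, if the wrist force passes 120 N, or if a joint passes its speed limit or range.

## Robot

A 7-joint arm with a two-finger parallel gripper is mounted at the origin on a cart in front of the work surface, level with it; the furniture and walls round the work are solid. World frame = base frame: x ahead of the robot, y to its left, z up, the work surface at z = 0. Lengths are in m, angles in rad, forces in N, time in s.
With the tool pointing down it reaches from about 0.4 to 0.85 m from the base axis. Payload 10.4 kg.
Tool frame: the origin (TCP) lies on the centre line of the jaws, within the pads' length; the fingertips stand 17 mm ahead of it and the grasp point (between the pads) lies 2 mm behind it; x points along the fingers, y is the direction in which the jaws open and shut, and the axes are right-handed (so a half turn about x gives the same grasp; the last joint's range is limited). The gripper opens to 85 mm and grips with 20 to 120 N. Pads are 22 mm wide; open, the fingers measure 114 mm over their backs; the gripper's body (76 mm by 85 mm) begins 54 mm behind the grasp point. The pads swing forward as they close: fully open they stand 13 mm farther back than shut.
Start: joints at [-1.27, 0.332, -0.065, 1.46, 0.022, 1.35, -0.088], TCP at [0.199, 0.593, 0.248] pointing down, gripper open.
Joint ranges: [-2.6, 2.6], [-0.5, 2.12], [-1.47, 1.34], [0.16, 2.42], [-1.27, 4.41], [0.06, 2.06], [-2.6, 2.6]. Speed limits (rad/s): [2.22, 2.22, 2.79, 2.79, 3.14, 3.14, 3.14].

## Interface

Orientations are given as a rotation vector (axis times angle).
In Python, from cell import * gives the robot as it stands. The module is installed in compiled form; this text tells all that it offers.
- The arm moves only by the tool servo_tool, never from a script. Its argument "series" is a list that holds one entry, the list of rows, each a list of 7 numbers: the shift along the tool's x, y, z in cm, then the turn, a rotation vector about the tool's x, y, z in rad, then the gripper command: -1 is shut, 1 is fully open, values between are in proportion. A call has 1 to 5 rows; each row is the pose to reach, as a shift and turn from the pose commanded when the call began, along the tool's axes at that moment; what a row does not reach only later rows make up. A row lasts 1/10 s, in which the tool goes at most 50 mm and 8.59 degrees, less where a joint would pass 70% of its speed; a pose out of reach is approached as far as the arm can. A call with a gripper value outside its range is refused whole. The fingers move at their own pace and stop on an object; "grip_force" is the grip in N (left out, the last holds). Time passes only in rows, so rows that repeat a pose let the fingers close. It gives the time, the measured TCP pose, the force and the opening at its end, in the units of the state.
- get_obs(): the state, without advancing time (a new reading comes with each control period).
- get_image(name): name is "scene" or "side" or "wrist"; returns a dict with "color" (384x512x3 uint8, red, green, blue), "fx", "fy", "cx", "cy" (pixels), "R" (3x3) and "t" (3): a world point X has camera coordinates R X + t; the wrist camera has in their place "mount" (4x4, takes a point from camera to tool coordinates, whose origin is the TCP and whose axes are the tool frame's). Camera axes: x right, y down, z forward; pixel columns grow to the right and rows downward; lengths in m; the calibration is good to about 2 mm. A picture is of the moment at which its call begins: read the wrist's pose just before it. There is no depth.
- hand_in(): hands the job in, once; it reports no verdict.
The state is a dict: "time_s": time; "joint_positions": joint angles; "dq": joint speeds; "joint_efforts": joint torques, N m; "tool_pos": TCP position; "orientation": TCP orientation; "wrist_force": force on the tool from outside, world axes, zero at the start; "torque": the same for the moment, N m; "gripper_width": opening from 0.0 (shut) to 1.0 (fully open).
Only numpy, scipy, OpenCV 4.12 (cv2) and the standard library are available. Lean on these libraries where they do the work, as an engineer would, in place of code of your own. Each camera call takes 0.05 s, during which the arm holds its last target.

## Working session

There is one attempt and no reset: what is moved stays moved. The work goes in short steps, Python scripts to look and compute and a tool call to move; the robot and the scene stay as the last step left them, time stands still between calls to the robot, and variables do not carry over. Pictures are saved under pics/ and viewed, and the job is handed in when it is done.

Besides the shell and the picture viewer there is one more tool, called after ">>>" as name([rows], argument=value, ...), one row to a line, values as JSON. servo_tool: Moves the arm, as the interface text tells. Its arguments: {"type":"object","properties":{"series":{"type":"array","items":{"type":"array","items":{"type":"array","items":{"type":"number"}}}},"grip_force":{"type":"number"}},"required":["series"]}

```bash
mkdir -p pics
cat > h.py <<'E'
from cell import *
import numpy as np, cv2
from scipy.spatial.transform import Rotation as Ro
def snap(name,tag,crop=None,scale=1):
    o=get_obs(); im=get_image(name); c=im["color"][:,:,::-1].copy()
    d={k:np.array(v) for k,v in im.items()}; d['tp']=o['tool_pos']; d['to']=o['orientation']
    np.savez('pics/%s.npz'%tag,**d)
    save(tag,crop,scale)
    return d
def save(tag,crop=None,scale=1,out=None):
    c=np.load('pics/%s.npz'%tag)['color'][:,:,::-1]
    if crop: x0,y0,x1,y1=crop; c=c[y0:y1,x0:x1]
    c=cv2.resize(np.ascontiguousarray(c),None,fx=scale,fy=scale,interpolation=cv2.INTER_CUBIC)
    cv2.imwrite('pics/%s.png'%(out or tag),c)
def cam(tag):
    d=np.load('pics/%s.npz'%tag)
    if 'R' in d: return d['R'],d['t'],d
    T=np.eye(4); T[:3,:3]=Ro.from_rotvec(d['to']).as_matrix(); T[:3,3]=d['tp']
    M=np.linalg.inv(T@d['mount']); return M[:3,:3],M[:3,3],d
def ray(tag,u,v):
    R,t,d=cam(tag); r=R.T@np.array([(u-d['cx'])/d['fx'],(v-d['cy'])/d['fy'],1]); return -R.T@t, r/np.linalg.norm(r)
def atz(tag,u,v,z):
    c,r=ray(tag,u,v); return c+r*(z-c[2])/r[2]
def proj(tag,X):
    R,t,d=cam(tag); p=(R@np.atleast_2d(X).T).T+t; return np.c_[p[:,0]/p[:,2]*d['fx']+d['cx'],p[:,1]/p[:,2]*d['fy']+d['cy']]
def tri(*obs):
    A=np.zeros((3,3));b=np.zeros(3)
    for tag,u,v in obs:
        c,r=ray(tag,u,v);P=np.eye(3)-np.outer(r,r);A+=P;b+=P@c
    return np.linalg.solve(A,b)
def go(X,xd,yd):
    """shift in tool cm & rotvec to reach TCP X with tool x dir xd and y dir yd"""
    o=get_obs(); R=Ro.from_rotvec(o['orientation']).as_matrix()
    xd=np.array(xd,float);xd/=np.linalg.norm(xd);yd=np.array(yd,float);yd-=xd*(yd@xd);yd/=np.linalg.norm(yd)
    T=np.c_[xd,yd,np.cross(xd,yd)]
    s=R.T@(np.array(X)-o['tool_pos'])*100; w=Ro.from_matrix(R.T@T).as_rotvec()
    print('shift cm',s.round(2),'rot',w.round(3)); return s,w
E
python3 - <<'E'
from h import *
print(get_obs())
for n in ["scene","side","wrist"]:
    d=snap(n,n+'0'); print(n,d['fx'],d['cx'],d['cy']); R,t,_=cam(n+'0'); print((-R.T@t).round(3),R[2].round(2))
E
```

```text
{'time_s': 0.0, 'joint_positions': array([-1.26961042,  0.33286172, -0.0647174 ,  1.46094491,  0.02158632,
        1.34989213, -0.08849035]), 'dq': array([ 8.78207793e-04,  1.87099451e-03, -2.56759685e-05, -5.98474267e-04,
       -6.57715535e-04,  1.49627041e-03, -9.61731125e-04]), 'joint_efforts': array([ 1.06199379e-03, -6.25455451e+01,  4.97650215e-02, -3.91600406e+01,
        1.61322945e-02,  1.01083054e-02, -2.22718739e-06]), 'tool_pos': array([0.19872706, 0.59219372, 0.24752058]), 'orientation': array([ 0.25296858,  1.5560048 , -0.25517481]), 'wrist_force': array([-0.31611003,  0.57762814,  0.19565771]), 'torque': array([-0.03426729,  0.02777458,  0.00906438]), 'gripper_width': 0.9990169793051485}
scene 422.4588939209686 250.40965511634613 190.47217867713854
[-0.284 -0.64   1.127] [ 0.59  0.43 -0.68]
side 410.79521295472574 256.68713934189987 193.5784567764779
[0.618 0.959 0.811] [-0.05 -0.82 -0.56]
wrist 273.0536851324002 257.9979074490919 191.27152919515362
[0.123 0.617 0.373] [ 0.29 -0.1  -0.95]
```

View pics/scene0.png

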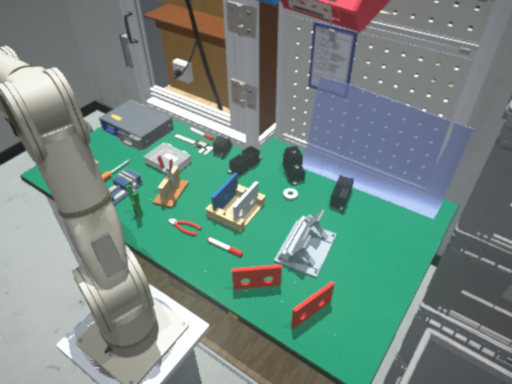

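View pics/side0.png

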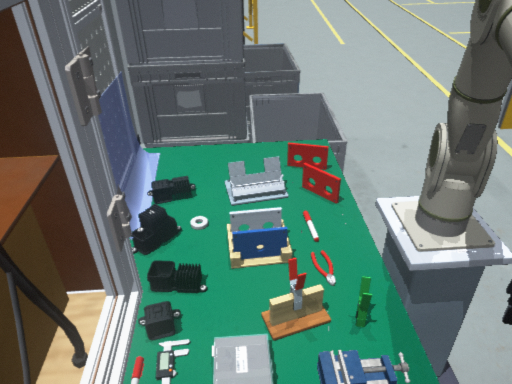

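View pics/wrist0.png

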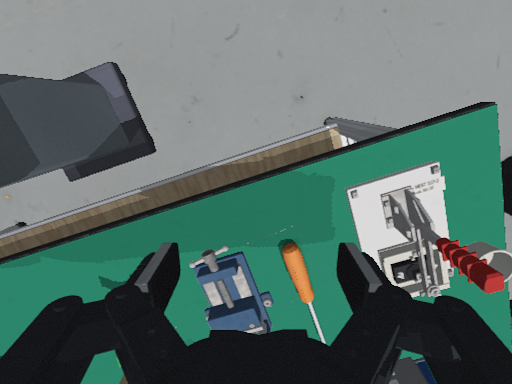

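Run:
```python
from h import *
save('scene0',(200,165,345,280),5.4,'s_a'); save('scene0',(120,140,230,220),6,'s_b')
save('side0',(215,140,350,270),4.6,'d_a'); save('side0',(250,245,400,345),5,'d_b')
```

```text
(no output)
```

View pics/s_a.png

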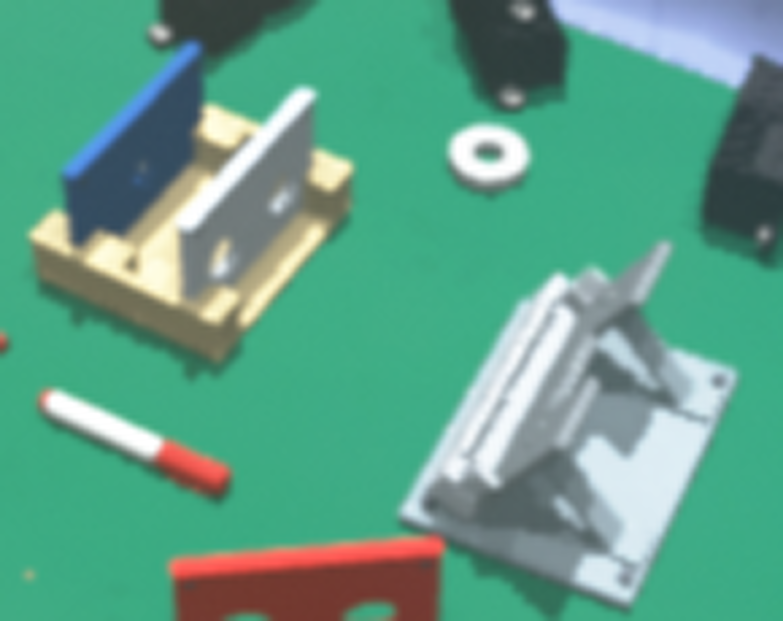

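View pics/s_b.png

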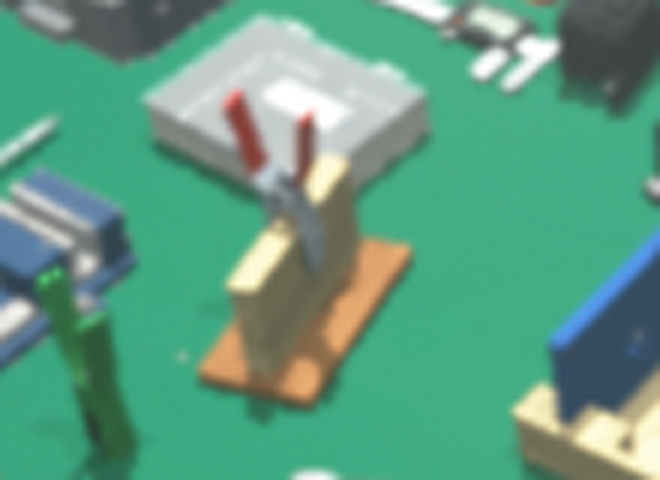

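View pics/d_a.png

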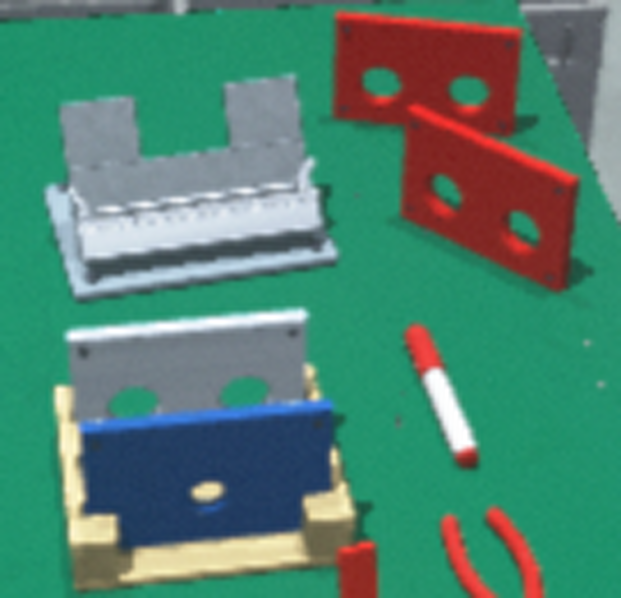

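View pics/d_b.png

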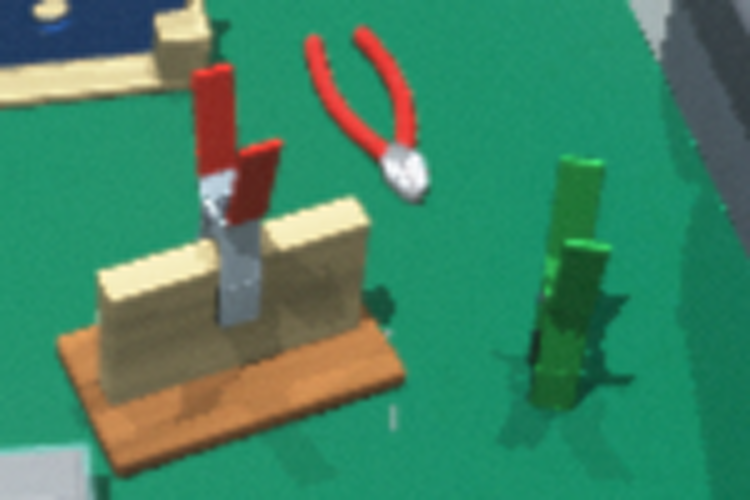

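```bash
cat >> h.py <<'E'
def fit(local,obs,x0):
    """local: dict name->3D local pts (upright frame, z bench); obs: list (tag,name,u,v). solve x,y,yaw"""
    from scipy.optimize import least_squares
    def W(p,X): c,s=np.cos(p[2]),np.sin(p[2]); return np.array([p[0]+c*X[0]-s*X[1],p[1]+s*X[0]+c*X[1],X[2]])
    f=lambda p: np.concatenate([proj(t,W(p,local[n]))[0]-[u,v] for t,n,u,v in obs])
    r=least_squares(f,x0); print('fit',r.x.round(4),'res',r.fun.round(1)); return r.x
E
python3 - <<'E'
from h import *
S=lambda a,b:('scene0',200+a/5.4,165+b/5.4); D=lambda a,b:('side0',215+a/4.6,140+b/4.6)
S2=lambda a,b:('scene0',120+a/6,140+b/6); D2=lambda a,b:('side0',250+a/5,245+b/5)
print('plate ends'); 
for q in [S(187,225),S(308,95),D(68,335),D(306,316)]: print(atz(*q,.103).round(4))
# rail top
print('rail')
for q in [S2(248,284),S2(340,160),D2(110,285),D2(362,213)]: print(atz(*q,.086).round(4))
# board top, z=.034+.093*cos30
zt=.034+.093*np.cos(np.pi/6)
print('board top'); 
for q in [D(62,103),D(133,97),D(226,84),D(297,78)]: print(atz(*q,zt).round(4))
for q in [S(668,243),S(498,487)]: print(atz(*q,zt).round(4))
print('handles', tri(S2(235,100),D2(265,145)), tri(S2(305,120),D2(213,70)))
E
```

```text
plate ends
[0.4967 0.0046 0.103 ]
[0.6399 0.0112 0.103 ]
[0.6444 0.0155 0.103 ]
[0.4948 0.0099 0.103 ]
rail
[0.4374 0.2956 0.086 ]
[0.5559 0.3294 0.086 ]
[0.555  0.3358 0.086 ]
[0.4337 0.3032 0.086 ]
board top
[ 0.6441 -0.2533  0.1145]
[ 0.5917 -0.2567  0.1145]
[ 0.5217 -0.269   0.1145]
[ 0.4681 -0.2726  0.1145]
[ 0.643  -0.2564  0.1145]
[ 0.4225 -0.2686  0.1145]
handles [0.49024225 0.33971842 0.17322296] [0.50371831 0.29230812 0.17176528]
```

Run:
```python
from h import *
o=get_obs(); print(Ro.from_rotvec(o['orientation']).as_matrix().round(3)); print(np.load('pics/wrist0.npz')['mount'].round(3))
go([.568,.06,.25],[0,0,-1],[-.037,1,0]); go([.568,.06,.25],[0,0,-1],[.037,-1,0])
```

```text
[[-0.     0.318  0.948]
 [-0.001  0.948 -0.318]
 [-1.    -0.001  0.   ]]
[[-0.001 -0.309  0.951 -0.125]
 [ 1.     0.     0.001 -0.   ]
 [-0.001  0.951  0.309 -0.08 ]
 [ 0.     0.     0.     1.   ]]
shift cm [ -0.18 -38.71  51.94] rot [-0.361 -0.     0.001]
shift cm [ -0.18 -38.71  51.94] rot [2.781e+00 2.000e-03 0.000e+00]
```

>>> servo_tool([
  [[-3,-18.5,30,-0.15,0,0,1],[-3,-18.5,30,-0.15,0,0,1],[-3,-18.5,30,-0.15,0,0,1],[-3,-18.5,30,-0.15,0,0,1],[-3,-18.5,30,-0.15,0,0,1]],
])

```text
time_s: 0.65
tool_pos: [0.3592, 0.3993, 0.2696]
orientation: [0.137, 1.567, -0.136]
wrist_force: [1.9, 0.1, -0.0]
gripper_width: 1.001
```

>>> servo_tool([
  [[0,-6,8,0,0,0,1],[0,-6,8,0,0,0,1],[0,-6,8,0,0,0,1]],
])

```text
time_s: 0.95
tool_pos: [0.4317, 0.3216, 0.2696]
orientation: [0.144, 1.564, -0.146]
wrist_force: [0.6, -0.7, 1.0]
gripper_width: 0.999
```

Run:
```python
from h import *
o=get_obs(); print(o['time_s'],o['tool_pos'],Ro.from_rotvec(o['orientation']).as_matrix().round(3)); snap('wrist','w1',None,1.5)
```

```text
0.95 [0.43169253 0.32160023 0.26963279] [[ 0.002  0.184  0.983]
 [-0.002  0.983 -0.184]
 [-1.    -0.002  0.002]]
```

View pics/w1.png

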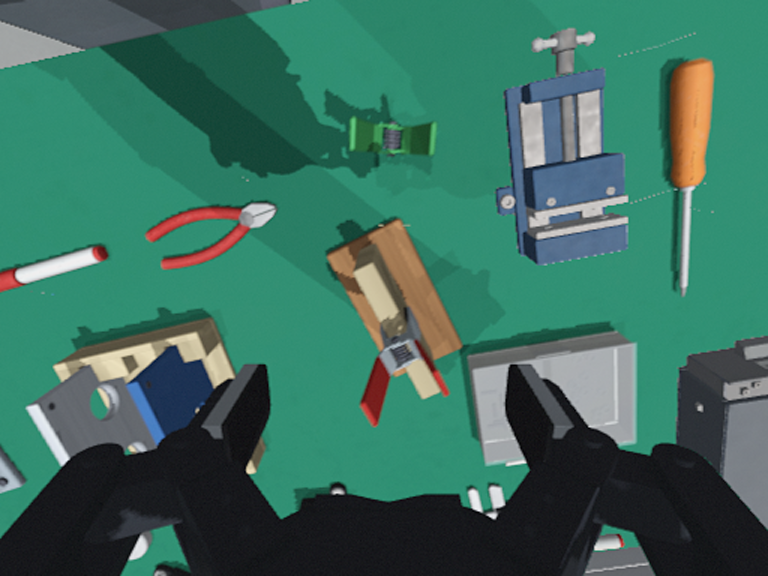

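Run:
```python
from h import *
save('w1',(210,140,315,290),5.2/1.3,'w1c')
```

```text
(no output)
```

View pics/w1c.png

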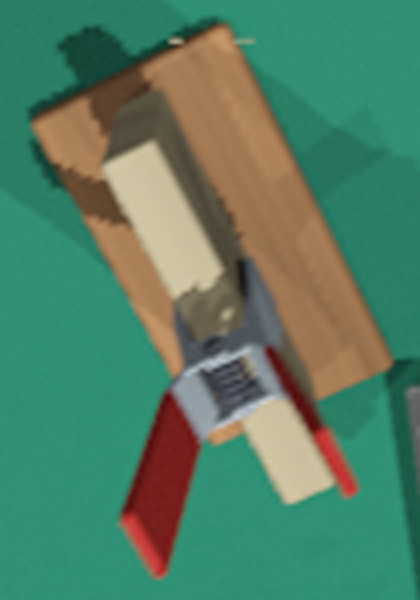

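Run:
```python
from h import *
W=lambda a,b:('w1',210+a/4,140+b/4)
for q in [W(104,165),W(153,148),W(335,485),W(288,505)]: print(atz(*q,.086).round(4))
print('ends')
for q in [W(120,520),W(160,578),W(325,428),W(357,492)]: print(atz(*q,.175).round(4))
print(atz(*W(236,380),.110).round(4))
L={'a':[.009,-.065,.086],'b':[-.009,-.065,.086],'c':[.009,.065,.086],'d':[-.009,.065,.086]}
fit(L,[(*W(104,165)[:1],'a',*W(104,165)[1:])if 0 else ('w1',n,*W(*p)[1:]) for n,p in zip('abcd',[(104,165),(153,148),(335,485),(288,505)])] if 0 else [('w1',n,*W(*p)[1:]) for n,p in zip('abdc',[(104,165),(153,148),(335,485),(288,505)])],[.495,.316,-1.3])
```

```text
[0.4357 0.2944 0.086 ]
[0.4332 0.3095 0.086 ]
[0.555  0.3457 0.086 ]
[0.5596 0.3295 0.086 ]
ends
[0.4969 0.2922 0.175 ]
[0.5144 0.2983 0.175 ]
[0.4817 0.3428 0.175 ]
[0.4995 0.3477 0.175 ]
[0.4995 0.3218 0.11  ]
fit [ 0.4961  0.3198 -1.2904] res [-0.9  0.6  0.4 -1.8  0.7  0.6 -0.1  1. ]
```

Run:
```python
from h import *
go([.53,.01,.26],[0,0,-1],[-.037,1,0])
```

```text
shift cm [  0.98 -29.17  15.58] rot [-0.218  0.001  0.001]
```

>>> servo_tool([
  [[0,-29,15.5,-0.22,0,0,1],[0,-29,15.5,-0.22,0,0,1],[0,-29,15.5,-0.22,0,0,1],[0,-29,15.5,-0.22,0,0,1],[0,-29,15.5,-0.22,0,0,1]],
])

```text
time_s: 1.5
tool_pos: [0.5034, 0.0934, 0.2695]
orientation: [-0.037, 1.57, 0.038]
wrist_force: [2.1, 0.6, -0.4]
gripper_width: 1.001
```

>>> servo_tool([
  [[0,-3.5,2,0,0,0,1],[0,-3.5,2,0,0,0,1],[0,-3.5,2,0,0,0,1]],
])

```text
time_s: 1.8
tool_pos: [0.5251, 0.0606, 0.2692]
orientation: [-0.036, 1.571, 0.036]
wrist_force: [-0.2, 0.8, -0.5]
gripper_width: 1.001
```

Run:
```python
from h import *
o=get_obs(); print(o['time_s'],o['tool_pos'],Ro.from_rotvec(o['orientation']).as_matrix().round(3)); snap('wrist','w2',None,1.5)
```

```text
1.8 [0.52505525 0.06055451 0.26916829] [[-0.001 -0.046  0.999]
 [ 0.     0.999  0.046]
 [-1.     0.    -0.001]]
```

View pics/w2.png

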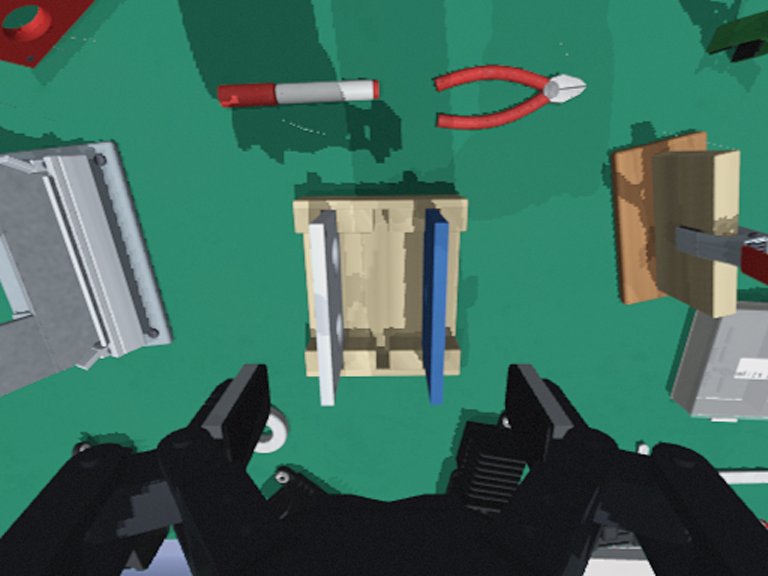

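Run:
```python
from h import *
save('w2',(195,130,235,280),4,'w2c')
save('w2',(0,85,120,270),3.2,'w2d')
```

```text
(no output)
```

View pics/w2c.png

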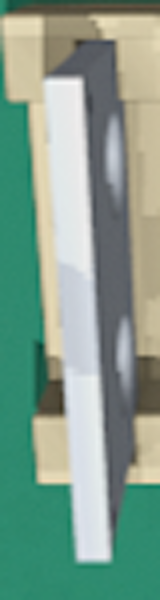

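View pics/w2d.png

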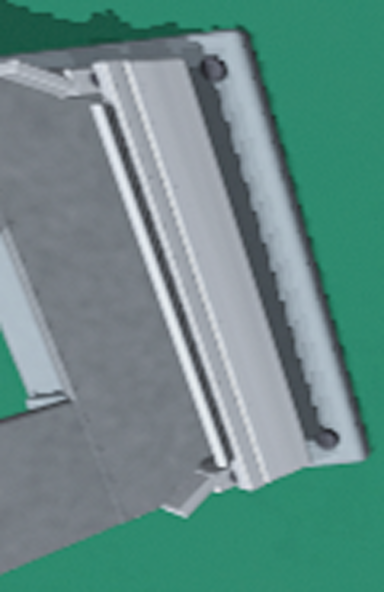

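Run:
```python
from h import *
W=lambda a,b:('w2',195+a/4,130+b/4)
P=[atz(*W(*q),.103) for q in [(46,78),(84,76),(112,562),(77,562)]]
for p in P: print(p.round(4))
c=np.mean(P,0); d=(P[2]+P[3]-P[0]-P[1])/2; print(c,np.linalg.norm(d),d/np.linalg.norm(d))
n=np.array([-d[1],d[0],0])/np.linalg.norm(d)
go([c[0],c[1],.09],[0,0,-1],n)
```

```text
[0.4958 0.0043 0.103 ]
[0.4948 0.0144 0.103 ]
[0.6451 0.023  0.103 ]
[0.6456 0.0121 0.103 ]
[0.57030542 0.01344731 0.103     ] 0.1503189319773717 [0.99850971 0.0545743  0.        ]
shift cm [17.91 -5.04  4.33] rot [-0.007 -0.001 -0.001]
```

>>> servo_tool([
  [[5,-5,4.3,0,0,0,1],[5,-5,4.3,0,0,0,1],[9,-5,4.3,0,0,0,1],[9,-5,4.3,0,0,0,1],[9,-5,4.3,0,0,0,1]],
])

```text
time_s: 2.35
tool_pos: [0.5699, 0.014, 0.1798]
orientation: [-0.038, 1.572, 0.039]
wrist_force: [-0.2, -0.0, 1.4]
gripper_width: 1.002
```

Run:
```python
from h import *
o=get_obs(); snap('wrist','w3',(120,180,400,384),2.6)
go([.5703,.0134,.088],[0,0,-1],[-.05,1,0])
```

```text
shift cm [ 9.3  -0.05 -0.05] rot [-0.001  0.001 -0.001]
```

View pics/w3.png

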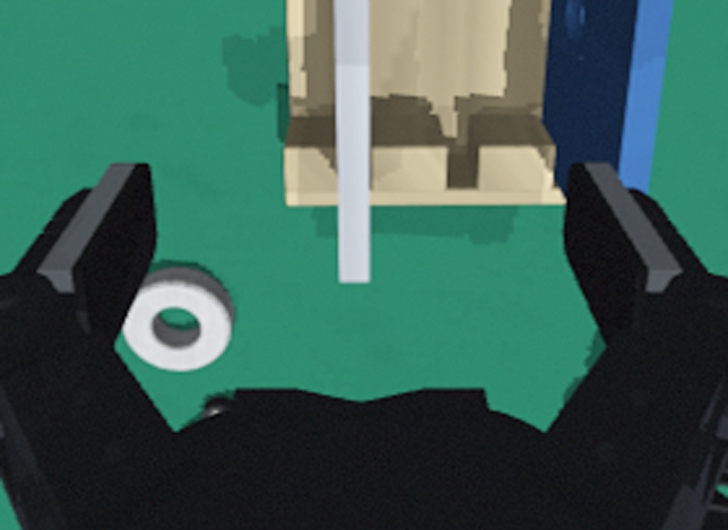

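>>> servo_tool([
  [[5,0,0,0,0,0,1],[9.3,0,0,0,0,0,1],[9.3,0,0,0,0,0,1],[9.3,0,0,0,0,0,1],[9.3,0,0,0,0,0,0]],
], grip_force=60)

```text
time_s: 2.9
tool_pos: [0.5724, 0.0125, 0.0899]
orientation: [-0.036, 1.566, 0.037]
wrist_force: [1.1, 0.3, 0.8]
gripper_width: 0.862
```

>>> servo_tool([
  [[0,0,0,0,0,0,-1],[0,0,0,0,0,0,-1],[0,0,0,0,0,0,-1],[0,0,0,0,0,0,-1],[0,0,0,0,0,0,-1]],
])

```text
time_s: 3.4
tool_pos: [0.5707, 0.0119, 0.0869]
orientation: [-0.036, 1.57, 0.036]
wrist_force: [-0.7, -0.1, 3.3]
gripper_width: 0.103
```

>>> servo_tool([
  [[0,0,0,0,0,0,-1],[0,0,0,0,0,0,-1],[0,0,0,0,0,0,-1],[0,0,0,0,0,0,-1],[0,0,0,0,0,0,-1]],
])

```text
time_s: 3.9
tool_pos: [0.5707, 0.0119, 0.0869]
orientation: [-0.036, 1.57, 0.036]
wrist_force: [-1.6, -0.5, 5.6]
gripper_width: 0.11
```

>>> servo_tool([
  [[-2,0,0,0,0,0,-1],[-5,0,0,0,0,0,-1],[-10,0,0,0,0,0,-1],[-15,0,0,0,0,0,-1],[-18,0,0,0,0,0,-1]],
])

```text
time_s: 4.4
tool_pos: [0.5709, 0.0118, 0.2699]
orientation: [-0.036, 1.568, 0.036]
wrist_force: [1.1, -0.4, -3.3]
gripper_width: 0.11
```

>>> servo_tool([
  [[-2,-5,-5,0,0,0,-1],[-2,-10,-9,0,0,0,-1],[-2,-13,-9,0,0,0,-1],[-2,-13,-9,0,0,0,-1],[-2,-13,-9,0,0,0,-1]],
])

```text
time_s: 4.9
tool_pos: [0.4854, -0.1245, 0.2864]
orientation: [-0.032, 1.571, 0.033]
wrist_force: [0.2, 0.8, -4.2]
gripper_width: 0.11
```

Run:
```python
from h import *
o=get_obs(); print(o['time_s'],o['tool_pos']); snap('wrist','w4',None,1.5); snap('side','d4',(200,100,350,250),4)
```

```text
4.9 [ 0.48539263 -0.12454091  0.28638088]
```

View pics/w4.png

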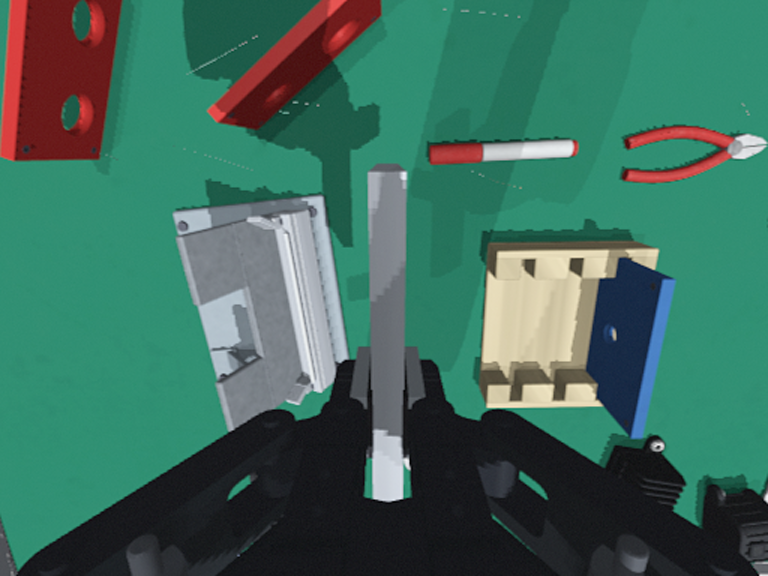

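View pics/d4.png

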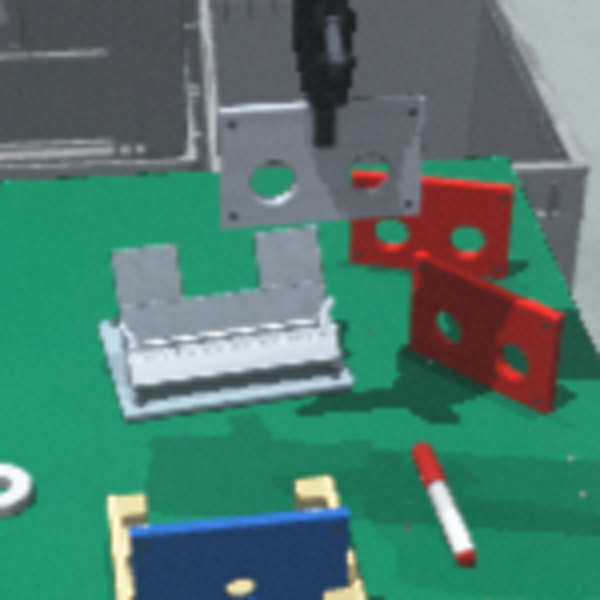

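Run:
```python
from h import *
save('w4',(110,125,240,295),3.5*1,'w4c')
save('side0',(220,150,295,210),8,'d0c')
```

```text
(no output)
```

View pics/w4c.png

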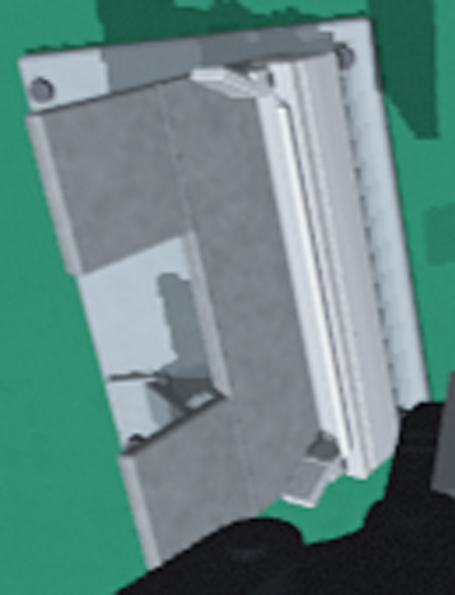

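View pics/d0c.png

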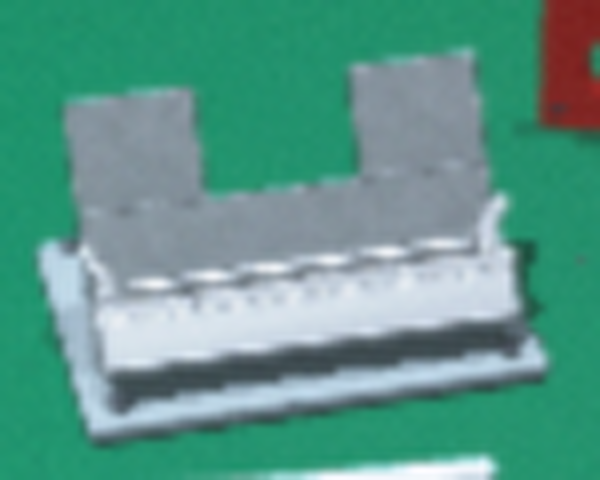

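Run:
```python
from h import *
def bp(x,y,z): return [z*.5+x*np.cos(np.pi/6),y,.034+z*np.cos(np.pi/6)-x*.5]
L={'A':bp(0,-.09,.093),'B':bp(0,-.034,.093),'C':bp(0,.034,.093),'D':bp(0,.09,.093),'n':bp(0,-.034,.045),'p':bp(0,.034,.045)}
w=[('w4',n,110+a/3.5,125+b/3.5) for n,a,b in [('A',40,117),('B',85,272),('C',130,452),('n',198,233),('p',230,393)]]
s=[('side0',n,220+a/8,150+b/8) for n,a,b in [('D',66,103),('C',190,90),('B',352,68),('A',473,52),('p',203,200),('n',360,182)]]
x0=[.55,-.2,-1.5]
fit(L,w,x0);fit(L,s,x0);r=fit(L,w+s,x0)
# check lip/ledge lines projected
for y in (-.079,.079): 
  for x,z in ((0,0),(-.016,.007),(-.01,0)):
    X=bp(x,y,z);c,q=np.cos(r[2]),np.sin(r[2]);P=[r[0]+c*X[0]-q*X[1],r[1]+q*X[0]+c*X[1],X[2]]
    print(y,x,z,((proj('w4',P)[0]-[110,125])*3.5).round(),((proj('side0',P)[0]-[220,150])*8).round())
```

```text
fit [ 0.5509 -0.2157 -1.4265] res [ 0.3 -1.9 -0.2  1.4  0.2  1.1 -0.7 -0.6  0.3  0.4]
fit [ 0.5512 -0.216  -1.4321] res [-0.5  0.1  0.3 -0.3 -0.5  0.1  0.2  0.2  0.4  0.   0.2 -0.2]
fit [ 0.551  -0.2158 -1.427 ] res [ 0.3 -1.9 -0.2  1.4  0.2  1.1 -0.7 -0.6  0.3  0.4 -0.5  0.2  0.3 -0.2
 -0.5  0.1  0.2  0.2  0.4  0.1  0.2 -0.2]
-0.079 0 0 [260.  88.] [476. 270.]
-0.079 -0.016 0.007 [277.  91.] [482. 256.]
-0.079 -0.01 0 [278.  87.] [481. 271.]
0.079 0 0 [325. 439.] [116. 319.]
0.079 -0.016 0.007 [342. 453.] [118. 305.]
0.079 -0.01 0 [342. 443.] [118. 320.]
```

```bash
cat >> h.py <<'E'
def board():
    yaw=-1.429; h=np.array([np.cos(yaw),np.sin(yaw),0]); k=np.array([0,0,1.]); c=np.cos(np.pi/6)
    return np.array([.551,-.2158,.034]), h*c-k*.5, np.cross(k,h), h*.5+k*c
def b2w(x,y,z):
    o,X,Y,Z=board(); return o+X*x+Y*y+Z*z
def w2b(P):
    o,X,Y,Z=board(); return np.array([X,Y,Z])@(np.array(P)-o)
def gob(x,y,z):
    o,X,Y,Z=board(); return go(b2w(x,y,z),-Z,-X)
def stat():
    o=get_obs(); R=Ro.from_rotvec(o['orientation']).as_matrix(); _,X,Y,Z=board()
    B=np.c_[-Z,-X,np.cross(Z,X)]
    print('t',o['time_s'],'tcp_b mm',(w2b(o['tool_pos'])*1000).round(1),'rot err',Ro.from_matrix(B.T@R).as_rotvec().round(4),'F_b',(np.array([X,Y,Z])@o['wrist_force']).round(1),'w',round(float(o['gripper_width']),3))
E
python3 - <<'E'
from h import *
stat(); gob(-.02,0,.0475+.0314+.12); print(b2w(-.02,0,.2))
E
```

```text
t 5.0 tcp_b mm [-215.1  -50.3  166.8] rot err [ 0.0931 -0.0243 -0.5225] F_b [ 0.9  0.3 -2.7] w 0.107
shift cm [  6.96 -17.94   6.77] rot [-0.093  0.024  0.523]
[ 0.5626844  -0.2976497   0.21720508]
```

>>> servo_tool([
  [[0,-5,2,-0.03,0.01,0.15,-1],[1,-10,4,-0.06,0.02,0.3,-1],[3,-14,6,-0.09,0.024,0.45,-1],[5,-17,6.8,-0.093,0.024,0.523,-1],[7,-17.9,6.8,-0.093,0.024,0.523,-1]],
])

```text
time_s: 5.5
tool_pos: [0.5639, -0.2995, 0.2134]
orientation: [0.306, 1.565, 0.525]
wrist_force: [1.1, 0.1, -3.8]
gripper_width: 0.107
```

>>> servo_tool([
  [[0,0,0,0,0,0,-1],[0,0,0,0,0,0,-1]],
])

```text
time_s: 5.7
tool_pos: [0.563, -0.2971, 0.213]
orientation: [0.306, 1.569, 0.522]
wrist_force: [0.2, 1.5, -1.1]
gripper_width: 0.108
```

Run:
```python
from h import *
stat(); snap('side','d5',(190,90,340,220),4); snap('wrist','w5',None,1.5);gob(-.007,0,.0475+.0314+.04)
```

```text
t 5.7 tcp_b mm [-18.4   0.4 196.1] rot err [0.0021 0.0028 0.0027] F_b [-0.7  0.4 -1.7] w 0.108
shift cm [ 8.04 -1.45 -0.18] rot [0.003 0.001 0.   ]
```

View pics/d5.png

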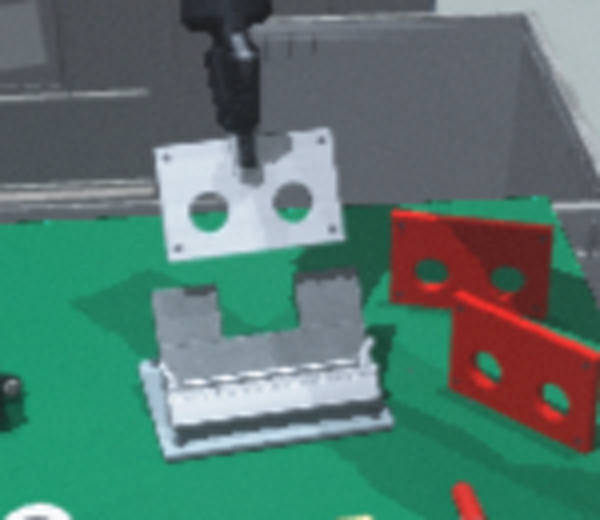

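View pics/w5.png

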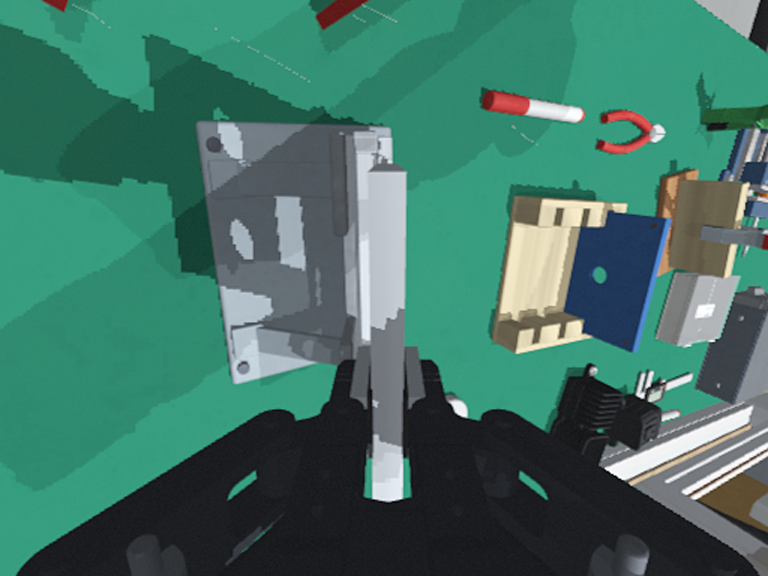

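Run:
```python
from h import *
p=w2b(get_obs()['tool_pos'])
for y in(.075,-.075):
  for z in (.0161,-.0789): print(y,z,((proj('d5',b2w(p[0]-.005,p[1]+y,p[2]+z))[0]-[190,90])*4).round(1))
```

```text
0.075 0.0161 [151.4 141.9]
0.075 -0.0789 [166.  256.9]
-0.075 0.0161 [328.4 122.7]
-0.075 -0.0789 [341.7 235.9]
```

>>> servo_tool([
  [[2,-1.2,0,0.003,0,0,-1],[5,-1.2,0,0.003,0,0,-1],[8,-1.2,0,0.003,0,0,-1],[10,-1.2,0,0.003,0,0,-1],[10,-1.2,0,0.003,0,0,-1]],
])

```text
time_s: 6.3
tool_pos: [0.5581, -0.2542, 0.1243]
orientation: [0.303, 1.565, 0.524]
wrist_force: [0.2, 0.7, -2.8]
gripper_width: 0.107
```

Run:
```python
from h import *
stat(); snap('side','d6',(200,110,300,210),6); snap('wrist','w6',(150,60,300,260),3);
snap('scene','s6',(260,190,350,280),6)
```

```text
t 6.3 tcp_b mm [-11.4   1.6  97.7] rot err [-0.0018  0.0002  0.0021] F_b [ 0.8  0.3 -2.7] w 0.107
```

View pics/d6.png

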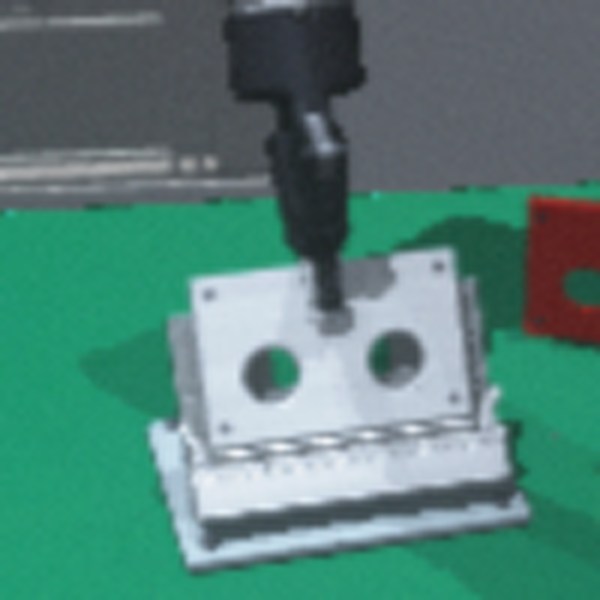

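View pics/w6.png

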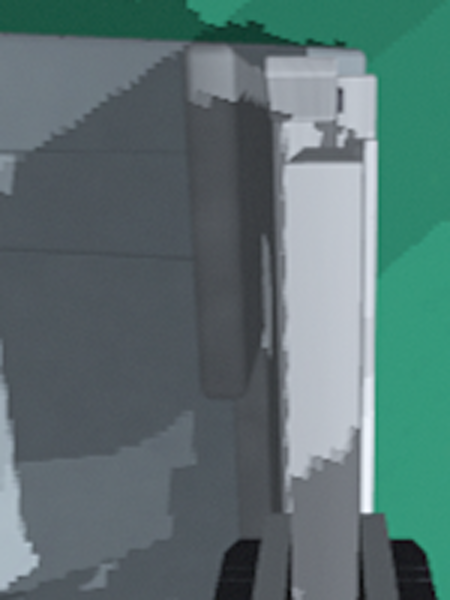

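View pics/s6.png

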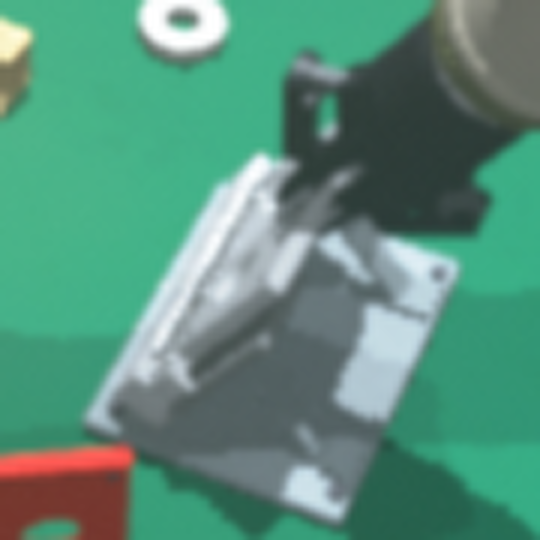

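>>> servo_tool([
  [[0,0,0,0,0,0,-1],[0,0,0,0,0,0,-1]],
])

```text
time_s: 6.65
tool_pos: [0.5576, -0.2592, 0.125]
orientation: [0.304, 1.564, 0.517]
wrist_force: [-0.0, 1.0, -3.7]
gripper_width: 0.11
```

Run:
```python
from h import *
stat();gob(-.0065,0,.0789+.006)
```

```text
t 6.65 tcp_b mm [ -7.5   0.4 100.8] rot err [ 0.0027 -0.0025 -0.0016] F_b [ 1.   0.1 -3.7] w 0.11
shift cm [ 1.59 -0.1  -0.04] rot [-0.003  0.002  0.002]
```

Settled at -7.5. Continue down in small steps, watching force.

>>> servo_tool([
  [[0.7,0,0,0,0,0,-1],[1.5,0,0,0,0,0,-1],[1.5,0,0,0,0,0,-1],[1.5,0,0,0,0,0,-1]],
])

```text
time_s: 7.05
tool_pos: [0.5561, -0.2507, 0.1105]
orientation: [0.306, 1.566, 0.519]
wrist_force: [0.2, 0.5, -2.5]
gripper_width: 0.106
```

Run:
```python
from h import *
stat();snap('side','d7',(210,130,290,200),8); snap('wrist','w7',(150,60,300,260),3)
```

```text
t 7.05 tcp_b mm [-7.7  0.1 83.9] rot err [ 0.0032 -0.0005  0.0005] F_b [ 0.8  0.2 -2.4] w 0.106
```

View pics/d7.png

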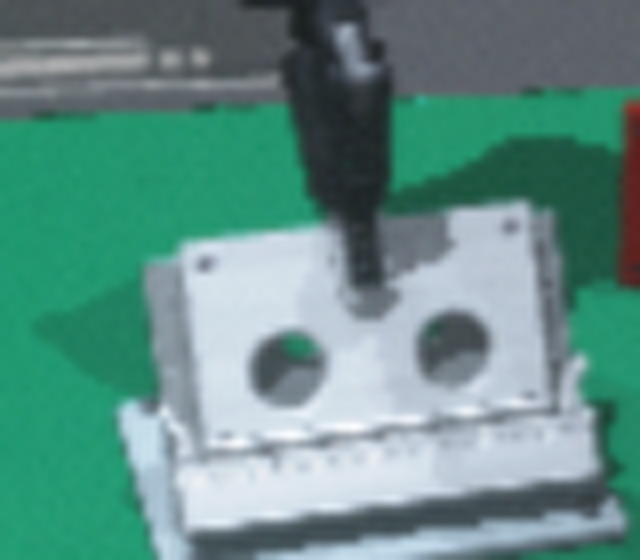

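View pics/w7.png

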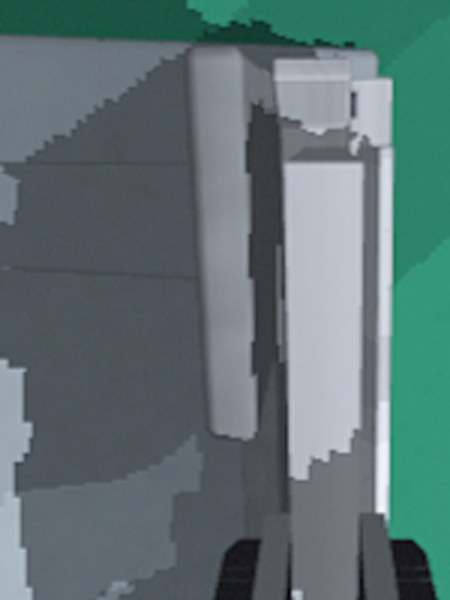

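>>> servo_tool([
  [[0.2,0,0,0,0,0,-1],[0.4,0,0,0,0,0,-1],[0.5,0,0,0,0,0,-1],[0.5,0,0,0,0,0,-1]],
])

```text
time_s: 7.55
tool_pos: [0.5562, -0.2491, 0.1073]
orientation: [0.304, 1.565, 0.517]
wrist_force: [2.6, -3.3, 3.6]
gripper_width: 0.109
```

Run:
```python
from h import *
stat()
```

```text
t 7.55 tcp_b mm [-7.5  0.4 80.4] rot err [ 0.0027 -0.0023 -0.0012] F_b [1.3 2.1 5. ] w 0.109
```

>>> servo_tool([
  [[0.1,-0.15,0,0,0,0,-1],[0.15,-0.25,0,0,0,0,-1],[0.15,-0.3,0,0,0,0,-1],[0.15,-0.3,0,0,0,0,-1]],
])

```text
time_s: 7.95
tool_pos: [0.5564, -0.25, 0.1067]
orientation: [0.306, 1.563, 0.521]
wrist_force: [-2.5, -0.3, 20.0]
gripper_width: 0.108
```

Run:
```python
from h import *
stat();snap('side','d8',(210,130,290,200),8); snap('wrist','w8',(150,60,300,260),3)
```

```text
t 7.95 tcp_b mm [-6.4  0.6 80.3] rot err [ 0.0014 -0.0027  0.0021] F_b [-10.   -2.5  17.3] w 0.108
```

View pics/d8.png

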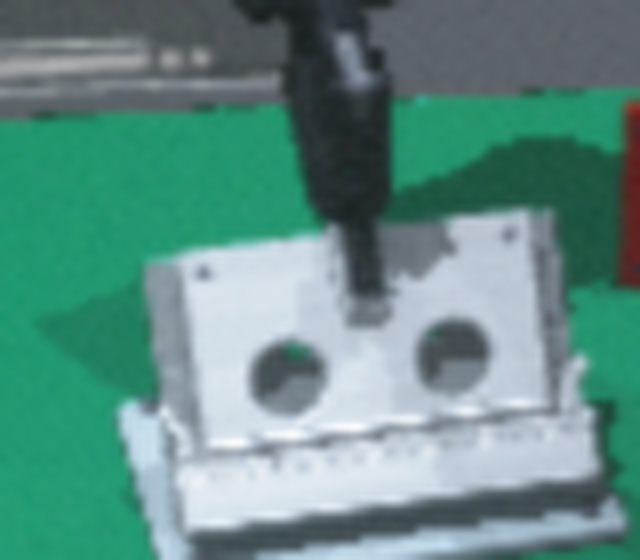

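View pics/w8.png

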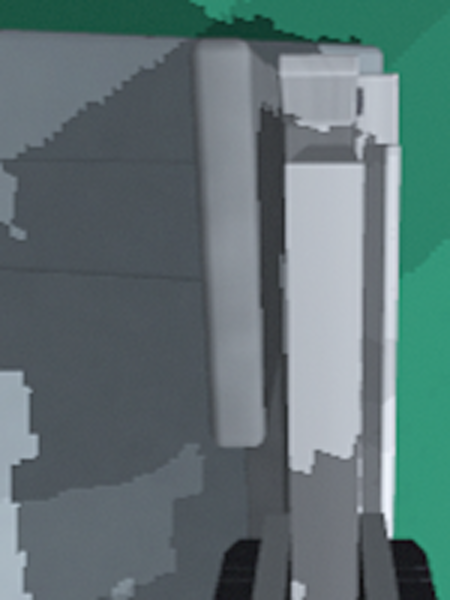

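>>> servo_tool([
  [[-0.35,0,0,0,0,0,-1],[-0.35,0,0,0,0,0,-1],[-0.35,-0.1,0,0,0,0,-1],[-0.35,-0.2,0,0,0,0,-1],[-0.35,-0.2,0,0,0,0,-1]],
])

```text
time_s: 8.55
tool_pos: [0.5563, -0.2532, 0.1054]
orientation: [0.306, 1.567, 0.52]
wrist_force: [-2.3, 2.6, -1.1]
gripper_width: 0.105
```

Run:
```python
from h import *
stat(); snap('wrist','w9',(150,60,300,260),3)
```

```text
t 8.55 tcp_b mm [-3.  -0.  80.7] rot err [ 0.0028 -0.      0.0014] F_b [-1.9 -1.9 -2.4] w 0.105
```

View pics/w9.png

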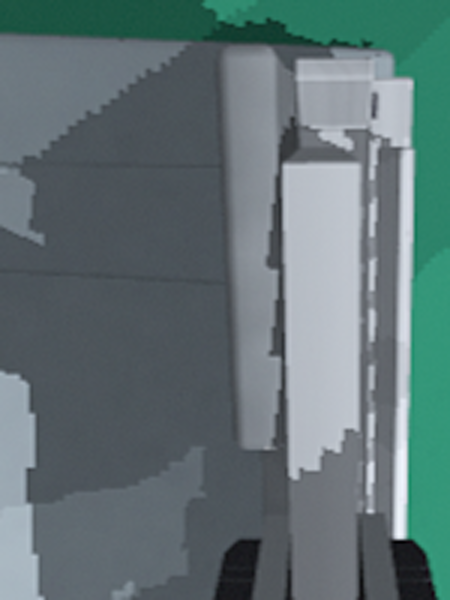

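>>> servo_tool([
  [[0,-0.1,0,0,0,0,-1],[0,-0.15,0,0,0,0,-1],[0,-0.15,0,0,0,0,-1]],
])

```text
time_s: 8.9
tool_pos: [0.5564, -0.2534, 0.1053]
orientation: [0.307, 1.567, 0.522]
wrist_force: [-6.0, 7.8, 3.4]
gripper_width: 0.106
```

Run:
```python
from h import *
stat(); snap('wrist','w10',(150,60,300,260),3); print(get_obs()['torque'])
```

```text
t 8.9 tcp_b mm [-2.8 -0.  80.8] rot err [0.0018 0.0006 0.0036] F_b [-9.1 -4.8 -1.3] w 0.106
[1.09031878 0.75410459 0.77514769]
```

View pics/w10.png

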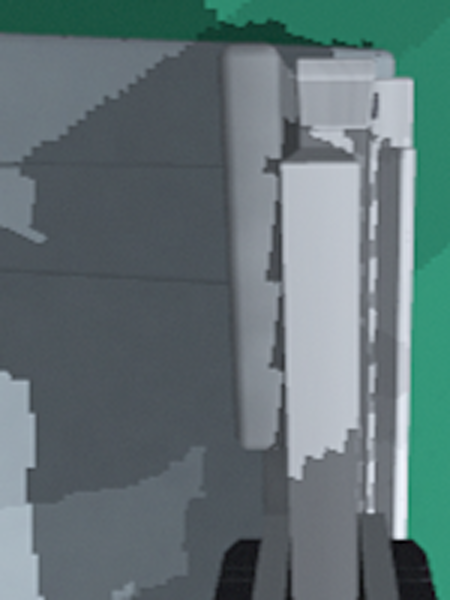

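>>> servo_tool([
  [[0.1,0,0,0,0,0,-1],[0.2,0,0,0,0,0,-1],[0.25,0,0,0,0,0,-1],[0.25,0,0,0,0,0,-1]],
])

```text
time_s: 9.35
tool_pos: [0.5567, -0.2532, 0.105]
orientation: [0.305, 1.565, 0.521]
wrist_force: [-5.4, 4.0, 14.6]
gripper_width: 0.107
```

Run:
```python
from h import *
stat(); snap('side','d11',(210,130,290,200),8)
```

```text
t 9.35 tcp_b mm [-2.7  0.3 80.3] rot err [ 0.0012 -0.0014  0.0019] F_b [-11.4  -4.8  10.3] w 0.107
```

View pics/d11.png

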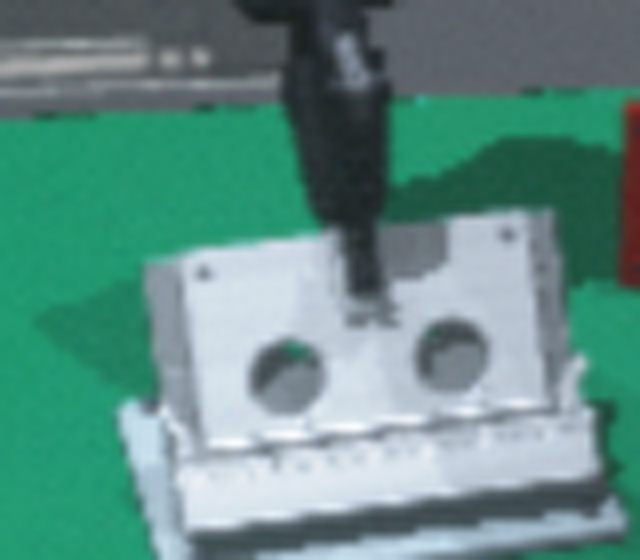

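>>> servo_tool([
  [[0,0,0,0,0,0,-0.6],[0,0,0,0,0,0,-0.4],[0,0,0,0,0,0,-0.2],[0,0,0,0,0,0,0]],
])

```text
time_s: 9.8
tool_pos: [0.5566, -0.2541, 0.1027]
orientation: [0.305, 1.566, 0.517]
wrist_force: [0.4, 0.1, -0.1]
gripper_width: 0.501
```

Run:
```python
from h import *
stat(); snap('side','d12',(210,130,290,200),8); snap('wrist','w12',(150,60,300,260),3)
```

```text
t 9.8 tcp_b mm [-0.8  0.1 78.8] rot err [ 0.0035 -0.0011 -0.0005] F_b [ 0.1  0.4 -0.1] w 0.501
```

View pics/d12.png

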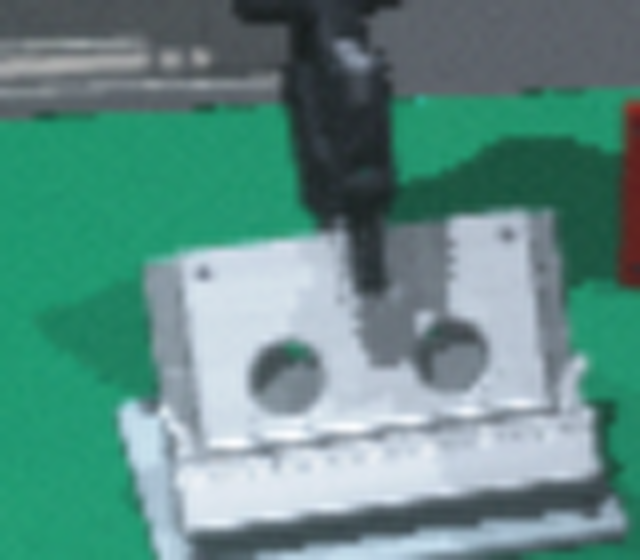

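View pics/w12.png

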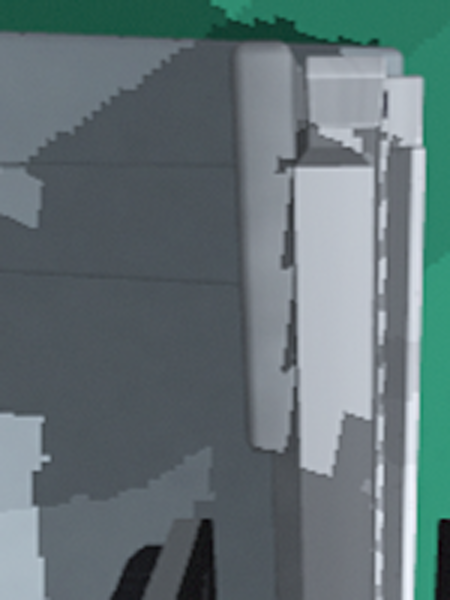

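>>> servo_tool([
  [[-2,0,0,0,0,0,0],[-5,0,0,0,0,0,0],[-9,0,0,0,0,0,0],[-12,0,0,0,0,0,0],[-12,0,0,0,0,0,1]],
])

```text
time_s: 10.4
tool_pos: [0.5652, -0.3165, 0.2104]
orientation: [0.302, 1.562, 0.513]
wrist_force: [-0.2, -1.0, 0.1]
gripper_width: 0.658
```

Run:
```python
from h import *
stat(); snap('side','d13',(210,130,290,200),8); snap('wrist','w13',None,1.5); 
cx=np.array([-.283,.959,0]); 
go([.498,.320,.26],[0,0,-1],cx)
for y in (-.075,.075):
  for z in (0,.095): print(y,z,((proj('d13',b2w(-.010+.0022,y,z+.0014))[0]-[210,130])*8).round(), (proj('w13',b2w(-.010+.0022,y,z+.0014))[0]*1.5).round(),(proj('w13',b2w(.0022,y,z+.0014))[0]*1.5).round())
```

```text
t 10.4 tcp_b mm [-1.000e-01 -1.000e-01  2.036e+02] rot err [ 0.0034 -0.0051 -0.0054] F_b [ 0.8 -0.3  0.6] w 0.658
shift cm [27.19 57.84  2.08] rot [-0.146  0.039 -0.522]
-0.075 0 [550. 429.] [397. 159.] [384. 159.]
-0.075 0.095 [524. 209.] [401. 162.] [383. 162.]
0.075 0 [207. 475.] [397. 340.] [385. 340.]
0.075 0.095 [178. 252.] [400. 403.] [384. 403.]
```

View pics/d13.png

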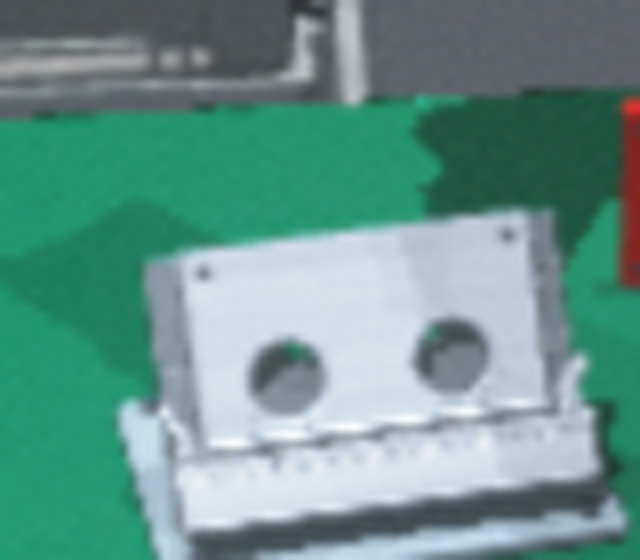

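View pics/w13.png

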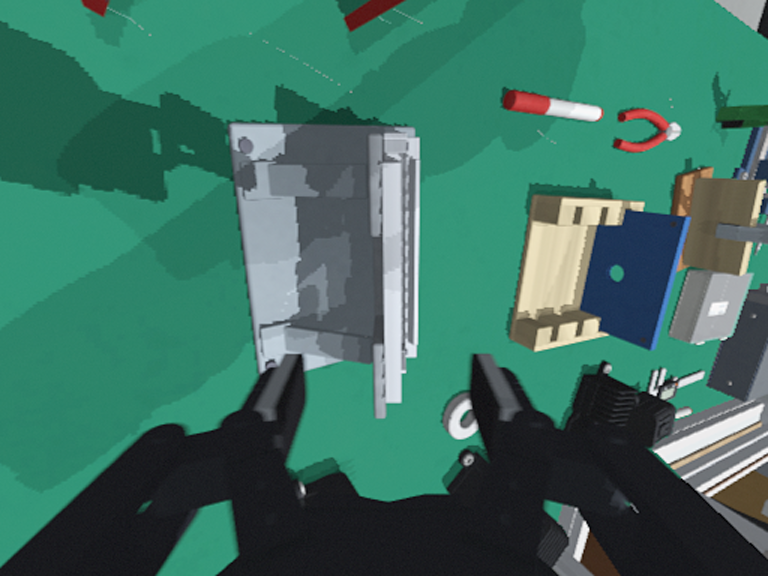

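>>> servo_tool([
  [[1.5,5,0.2,-0.02,0,-0.1,1],[4,10,0.4,-0.04,0.01,-0.25,1],[6.5,15,0.6,-0.07,0.02,-0.4,1],[9,20,0.8,-0.1,0.03,-0.522,1],[11.5,25,1,-0.146,0.039,-0.522,1]],
])

```text
time_s: 11.0
tool_pos: [0.5418, -0.0898, 0.2282]
orientation: [-0.232, 1.558, 0.228]
wrist_force: [1.3, 1.0, 0.3]
gripper_width: 0.999
```

Run:
```python
from h import *
print(get_obs()['tool_pos']); go([.498,.320,.26],[0,0,-1],[-.283,.959,0])
```

```text
[ 0.54182399 -0.08975838  0.2281814 ]
shift cm [-3.3  40.49  7.64] rot [0.006 0.    0.003]
```

>>> servo_tool([
  [[-3.3,5,1,0,0,0,1],[-3.3,10,2,0,0,0,1],[-3.3,15,3,0,0,0,1],[-3.3,20,4,0,0,0,1],[-3.3,25,5,0,0,0,1]],
])

```text
time_s: 11.5
tool_pos: [0.5191, 0.1502, 0.2612]
orientation: [-0.227, 1.561, 0.228]
wrist_force: [1.3, -0.2, 0.5]
gripper_width: 1.002
```

>>> servo_tool([
  [[0,4,0,0,0,0,1],[0,8,0.5,0,0,0,1],[0,11,1.2,0,0,0,1],[0,11,1.2,0,0,0,1],[0,11,1.2,0,0,0,1]],
])

```text
time_s: 12.0
tool_pos: [0.4998, 0.2571, 0.2608]
orientation: [-0.229, 1.561, 0.228]
wrist_force: [0.4, -0.4, 0.6]
gripper_width: 1.003
```

Run:
```python
from h import *
print(get_obs()['tool_pos']); go([.498,.320,.26],[0,0,-1],[-.283,.959,0]); snap('wrist','w14',(130,120,390,320),3)
```

```text
[0.49980209 0.25710593 0.26081947]
shift cm [0.08 6.08 1.63] rot [ 0.004 -0.003  0.   ]
```

View pics/w14.png

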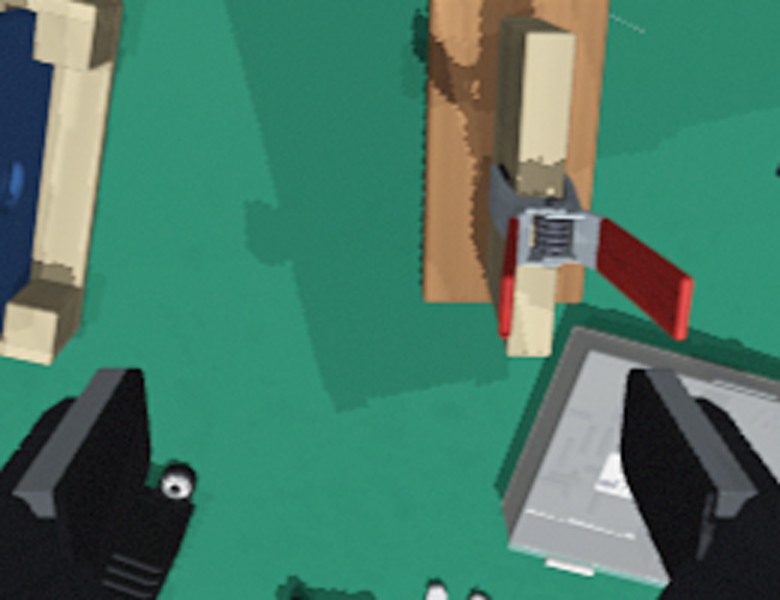

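Run:
```python
from h import *
W=lambda a,b:('w14',130+a/3,120+b/3)
P=[atz(*W(*q),.175) for q in [(499,278),(499,337),(693,278),(689,339)]]
for p in P:print(p.round(4))
print(np.mean(P,0)); 
for q in [(500,28),(527,25),(575,33),(519,36),(508,356),(550,356)]: print(atz(*W(*q),.086).round(4))
```

```text
[0.4978 0.2899 0.175 ]
[0.515  0.2959 0.175 ]
[0.4824 0.3416 0.175 ]
[0.5   0.348 0.175]
[0.4987922  0.31884282 0.175     ]
[0.4375 0.282  0.086 ]
[0.4338 0.2909 0.086 ]
[0.4315 0.3084 0.086 ]
[0.4382 0.2895 0.086 ]
[0.5604 0.3282 0.086 ]
[0.5555 0.3447 0.086 ]
```

Run:
```python
from h import *
go([.4985,.3195,.153],[0,0,-1],[-.283,.959,0])
```

```text
shift cm [10.81  6.15  1.65] rot [ 0.002 -0.002  0.   ]
```

>>> servo_tool([
  [[0,4,1.2,0,0,0,1],[0,6.1,1.65,0,0,0,1],[0,6.1,1.65,0,0,0,1],[3,6.1,1.65,0,0,0,1],[4,6.1,1.65,0,0,0,1]],
])

```text
time_s: 12.55
tool_pos: [0.4986, 0.318, 0.2196]
orientation: [-0.227, 1.562, 0.224]
wrist_force: [0.4, -0.5, -0.8]
gripper_width: 0.998
```

Run:
```python
from h import *
snap('wrist','w15',(130,180,390,380),3); snap('side','d15',(250,230,350,345),5)
go([.4985,.3195,.153],[0,0,-1],[-.283,.959,0])
```

```text
shift cm [6.76 0.14 0.04] rot [ 0.    -0.004  0.001]
```

View pics/w15.png

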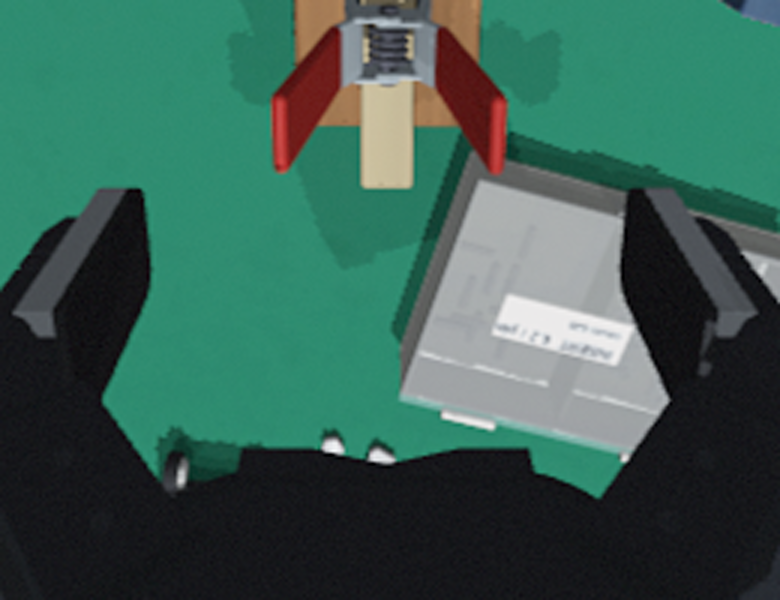

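View pics/d15.png

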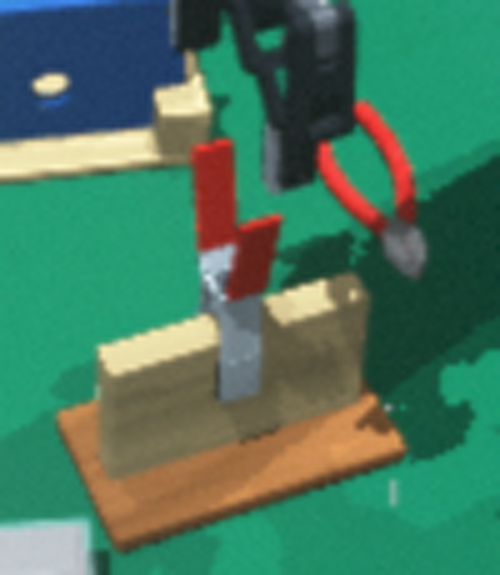

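Run:
```python
from h import *
W=lambda a,b:('w15',130+a/3,180+b/3)
P=[atz(*W(*q),.175) for q in [(273,95),(276,170),(507,95),(503,173)]]
for p in P:print(p.round(4))
c=np.mean(P,0); print(c); go([c[0],c[1],.153],[0,0,-1],[-.283,.959,0])
o=get_obs();R=Ro.from_rotvec(o['orientation']).as_matrix()
for s in(1,-1): print(((proj('d15',o['tool_pos']+R@[.015,s*.0425,0])[0]-[250,230])*5).round())
print(((proj('d15',[[.4985-.283*s*.027,.3195+.959*.027*s,.175] for s in(1,-1)])-[250,230])*5).round())
```

```text
[0.4959 0.2913 0.175 ]
[0.5138 0.2966 0.175 ]
[0.4811 0.3415 0.175 ]
[0.4996 0.3469 0.175 ]
[0.49760791 0.31907095 0.175     ]
shift cm [ 6.76  0.12 -0.06] rot [ 0.    -0.004  0.001]
[282. 196.]
[197.  67.]
[[263. 226.]
 [210. 143.]]
```

>>> servo_tool([
  [[2,0.1,0,0,0,0,1],[4,0.1,0,0,0,0,1],[6,0.1,0,0,0,0,1],[6.8,0.1,0,0,0,0,1],[6.8,0.1,0,0,0,0,1]],
], grip_force=40)

```text
time_s: 13.15
tool_pos: [0.4989, 0.3201, 0.1541]
orientation: [-0.226, 1.56, 0.226]
wrist_force: [0.5, 0.6, 0.8]
gripper_width: 1.004
```

>>> servo_tool([
  [[0,0,0,0,0,0,0.5],[0,0,0,0,0,0,0.3],[0,0,0,0,0,0,0.2]],
])

```text
time_s: 13.45
tool_pos: [0.4995, 0.3207, 0.1551]
orientation: [-0.225, 1.558, 0.227]
wrist_force: [-0.0, 0.3, -1.3]
gripper_width: 0.603
```

Run:
```python
from h import *
print(get_obs()['wrist_force'],get_obs()['tool_pos'],get_obs()['gripper_width'])
snap('wrist','w16',(130,180,390,380),3); snap('side','d16',(250,230,350,345),5)
```

```text
[-0.04239964  0.31821872 -1.3073049 ] [0.49947796 0.32070798 0.15514578] 0.6033304967196224
```

View pics/w16.png

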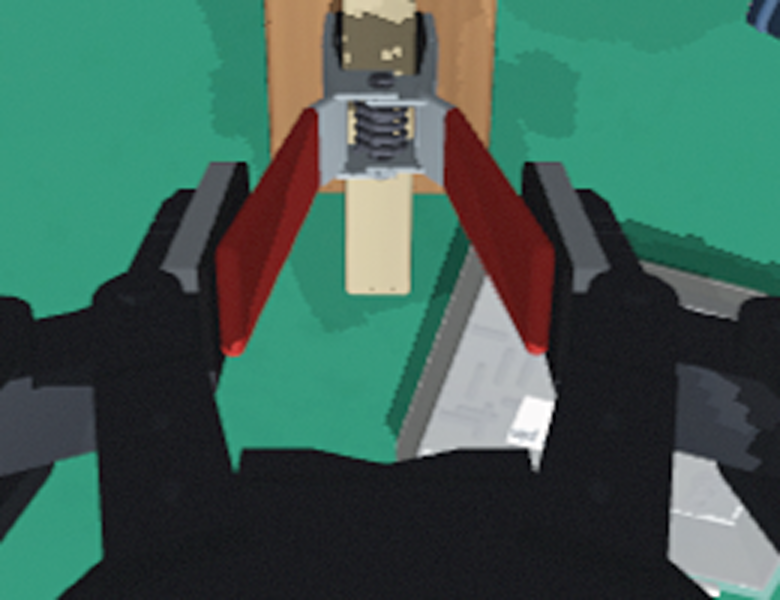

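View pics/d16.png

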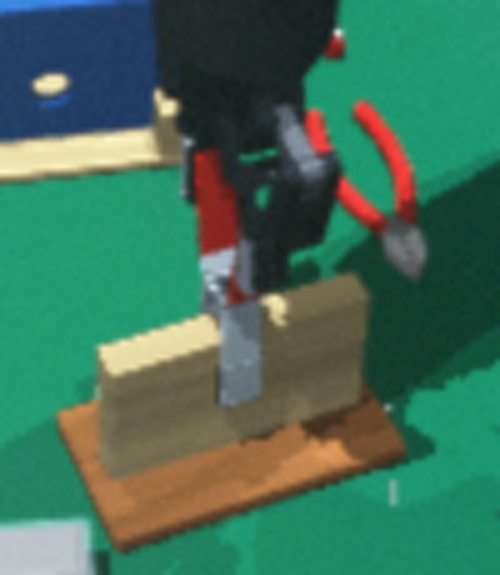

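>>> servo_tool([
  [[0,0,0,0,0,0,0],[0,0,0,0,0,0,-0.3],[0,0,0,0,0,0,-1],[0,0,0,0,0,0,-1],[0,0,0,0,0,0,-1]],
], grip_force=40)

```text
time_s: 14.05
tool_pos: [0.499, 0.3206, 0.1542]
orientation: [-0.226, 1.56, 0.226]
wrist_force: [-0.0, 0.5, -1.3]
gripper_width: 0.338
```

>>> servo_tool([
  [[0,0,0,0,0,0,-1],[0,0,0,0,0,0,-1]],
])

```text
time_s: 14.25
tool_pos: [0.499, 0.3206, 0.1542]
orientation: [-0.226, 1.56, 0.226]
wrist_force: [-0.1, -0.3, -1.3]
gripper_width: 0.342
```

Run:
```python
from h import *
print(get_obs()['wrist_force'],get_obs()['tool_pos'],get_obs()['gripper_width'])
snap('wrist','w17',(130,180,390,380),3); snap('side','d17',(250,230,350,345),5)
```

```text
[-0.07784878 -0.25313768 -1.29374676] [0.49901609 0.32058834 0.15417857] 0.341782698644177
```

View pics/w17.png

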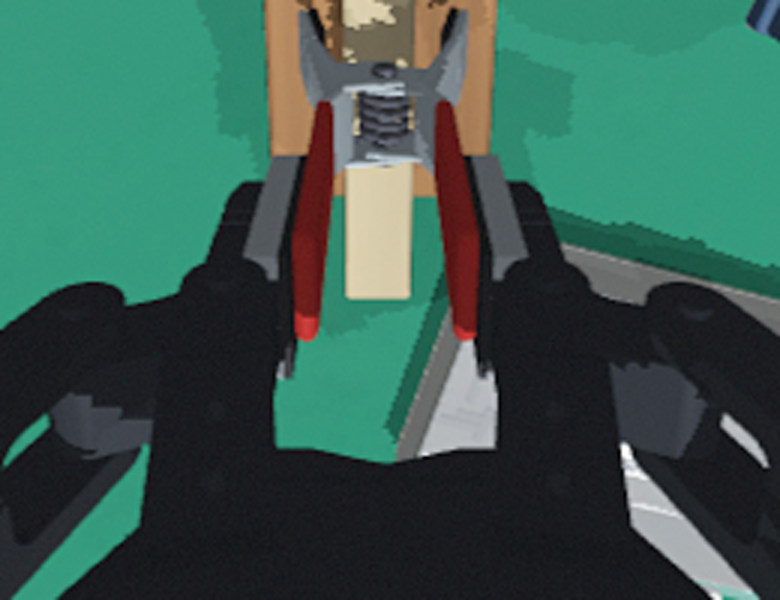

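View pics/d17.png

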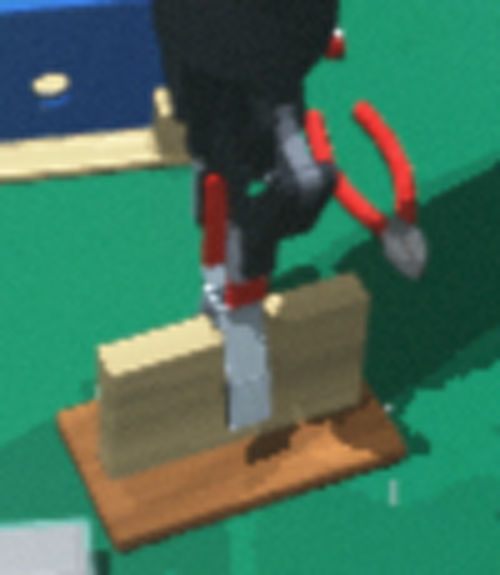

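>>> servo_tool([
  [[-2,0,0,0,0,0,-1],[-5,0,0,0,0,0,-1],[-9,0,0,0,0,0,-1],[-13,0,0,0,0,0,-1],[-13,0,0,0,0,0,-1]],
])

```text
time_s: 14.85
tool_pos: [0.501, 0.3216, 0.2903]
orientation: [-0.221, 1.552, 0.23]
wrist_force: [0.7, 0.4, -0.6]
gripper_width: 0.336
```

Run:
```python
from h import *
print(get_obs()['wrist_force'],get_obs()['tool_pos'],get_obs()['gripper_width'])
snap('side','d18',(240,160,350,345),3.2); print(b2w(.0012,-.055,.26));gob(.0012,-.055,.26)
```

```text
[ 0.6999223   0.39512077 -0.62790304] [0.50099908 0.32156581 0.29031227] 0.3362932141692908
[ 0.51507067 -0.35329678  0.2585666 ]
shift cm [  2.6  -65.09 -17.72] rot [ 0.144 -0.034  0.52 ]
```

View pics/d18.png

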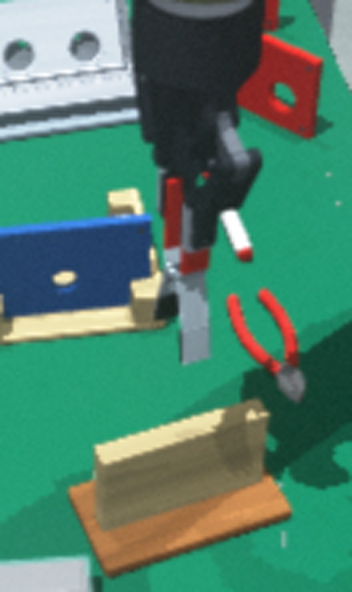

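Clamp is off the rail, jaws open. Move toward the stand.

>>> servo_tool([
  [[0,-5,-1.3,0,0,0,-1],[0,-10,-2.7,0,0,0,-1],[0,-15,-4,0,0,0,-1],[0,-20,-5.4,0,0,0,-1],[0,-25,-6.8,0,0,0,-1]],
])

```text
time_s: 15.4
tool_pos: [0.5039, 0.0686, 0.2828]
orientation: [-0.226, 1.561, 0.226]
wrist_force: [0.7, -0.2, -2.0]
gripper_width: 0.34
```

>>> servo_tool([
  [[0,-5,-1.3,0,0,0,-1],[0,-10,-2.7,0,0,0,-1],[0,-15,-4,0,0,0,-1],[0,-20,-5.4,0,0,0,-1],[0,-20,-5.4,0,0,0,-1]],
])

```text
time_s: 15.9
tool_pos: [0.508, -0.1433, 0.2832]
orientation: [-0.22, 1.562, 0.218]
wrist_force: [-0.5, 1.1, -2.0]
gripper_width: 0.338
```

Run:
```python
from h import *
print(get_obs()['tool_pos']);gob(.0012,-.055,.26)
```

```text
[ 0.50801809 -0.14334905  0.28319903]
shift cm [  2.5  -20.37  -5.1 ] rot [ 0.134 -0.038  0.524]
```

>>> servo_tool([
  [[0,-4,-1,0.03,-0.01,0.13,-1],[0,-8,-2,0.06,-0.02,0.26,-1],[0.5,-12,-3,0.09,-0.03,0.39,-1],[1.5,-16,-4,0.12,-0.038,0.52,-1],[2.5,-20.3,-5.1,0.134,-0.038,0.524,-1]],
])

```text
time_s: 16.4
tool_pos: [0.5187, -0.3331, 0.2589]
orientation: [0.298, 1.569, 0.532]
wrist_force: [2.1, 0.5, -0.8]
gripper_width: 0.337
```

>>> servo_tool([
  [[0,0,0,0,0,0,-1],[0,0,0,0,0,0,-1],[0,0,0,0,0,0,-1]],
])

```text
time_s: 16.7
tool_pos: [0.5191, -0.3313, 0.2615]
orientation: [0.292, 1.568, 0.529]
wrist_force: [1.0, 0.9, -0.7]
gripper_width: 0.339
```

Run:
```python
from h import *
stat();gob(.0012,-.055,.22);snap('wrist','w19',None,1.5); snap('side','d19',(200,60,330,200),4);snap('scene','s19',(240,150,370,280),4)
```

```text
t 16.7 tcp_b mm [-18.6 -47.9 252. ] rot err [-0.0108  0.0052 -0.0017] F_b [-0.3  1.1 -1. ] w 0.339
shift cm [ 3.2  -1.97 -0.72] rot [ 0.011 -0.005  0.002]
```

View pics/w19.png

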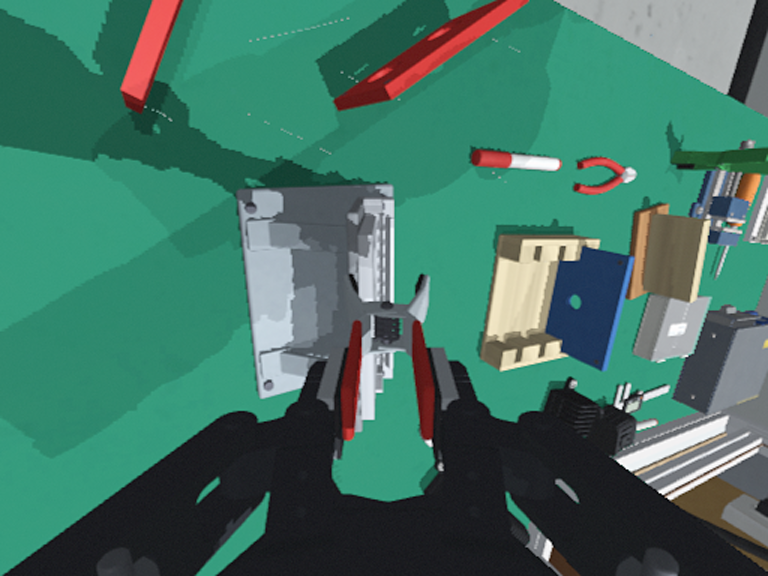

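View pics/d19.png

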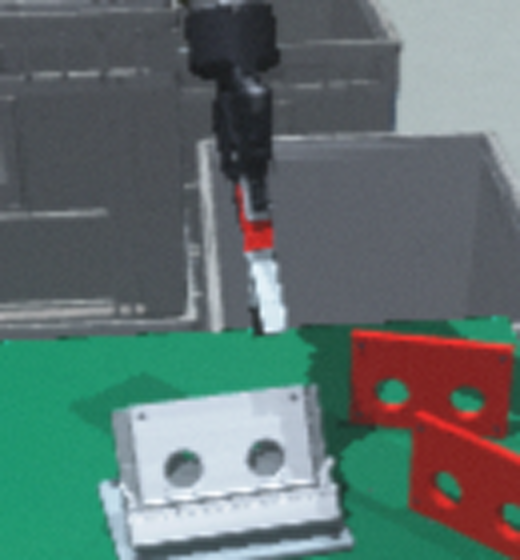

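View pics/s19.png

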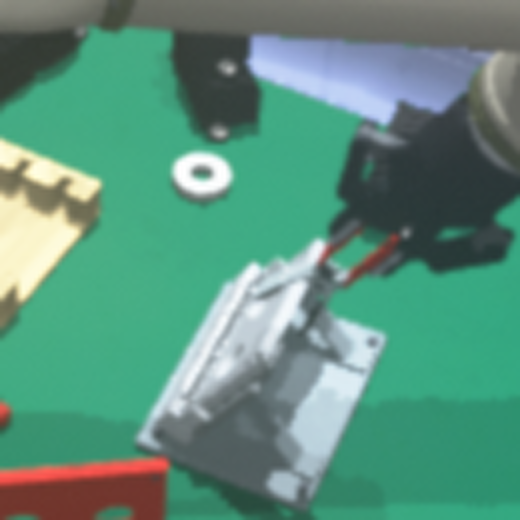

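>>> servo_tool([
  [[0,-1,-0.4,0.01,-0.005,0,-1],[0,-1.97,-0.7,0.01,-0.005,0,-1],[1,-1.97,-0.7,0.01,-0.005,0,-1],[1,-1.97,-0.7,0.01,-0.005,0,-1],[1,-1.97,-0.7,0.01,-0.005,0,-1]],
])

```text
time_s: 17.35
tool_pos: [0.5138, -0.3446, 0.2436]
orientation: [0.301, 1.566, 0.52]
wrist_force: [0.7, 0.8, -0.6]
gripper_width: 0.338
```

Run:
```python
from h import *
stat();gob(.0012,-.055,.22);snap('wrist','w20',(180,80,330,290),2.8); snap('side','d20',(200,60,330,200),4)
print(get_obs()['joint_positions'])
```

```text
t 17.35 tcp_b mm [  1.1 -55.  242.6] rot err [-0.0006 -0.0002 -0.002 ] F_b [-0.3  0.8 -0.9] w 0.338
shift cm [ 2.26 -0.    0.  ] rot [0.001 0.    0.002]
[ 0.36800007  0.65651962  0.54637433  1.19247629 -0.59995421  1.8237655
  2.58708192]
```

View pics/w20.png

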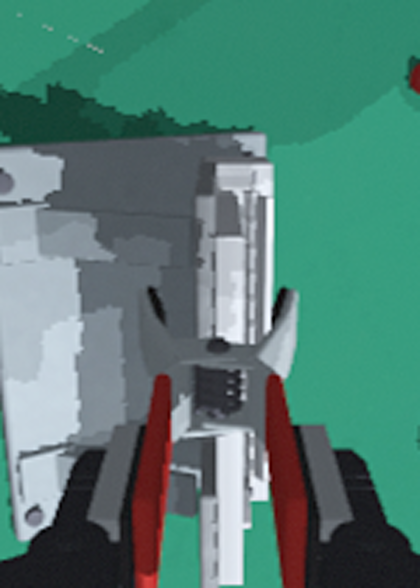

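View pics/d20.png

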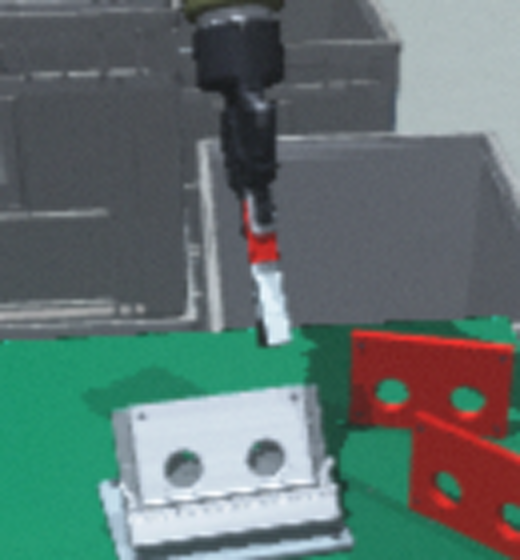

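>>> servo_tool([
  [[1,0,0,0,0,0,-1],[2.2,0,0,0,0,0,-1],[2.2,0,0,0,0,0,-1],[2.2,0,0,0,0,0,-1]],
])

```text
time_s: 17.85
tool_pos: [0.512, -0.3341, 0.2242]
orientation: [0.301, 1.566, 0.519]
wrist_force: [-0.5, -0.0, -0.3]
gripper_width: 0.338
```

Run:
```python
from h import *
stat();gob(.0012,-.055,.1644)
print(get_obs()['joint_positions'])
snap('side','d21',(230,90,310,190),6);snap('wrist','w21',(180,80,330,290),2.8)
# predicted jaw pad tips & pads in side view
p=w2b(get_obs()['tool_pos'])
for x in(-.017,.017):
  for z in (-.104,-.079): print(x,z,((proj('d21',b2w(p[0]+x,p[1],p[2]+z))[0]-[230,90])*6).round())
```

```text
t 17.85 tcp_b mm [  1.6 -55.4 220.5] rot err [ 0.0001 -0.     -0.0019] F_b [ 0.1 -0.5 -0.3] w 0.338
shift cm [5.61 0.05 0.04] rot [-0.     0.     0.002]
[ 0.35969711  0.6442492   0.52446803  1.24718817 -0.58803523  1.77577024
  2.58805071]
-0.017 -0.104 [238. 364.]
-0.017 -0.079 [233. 320.]
0.017 -0.104 [226. 366.]
0.017 -0.079 [221. 323.]
```

View pics/d21.png

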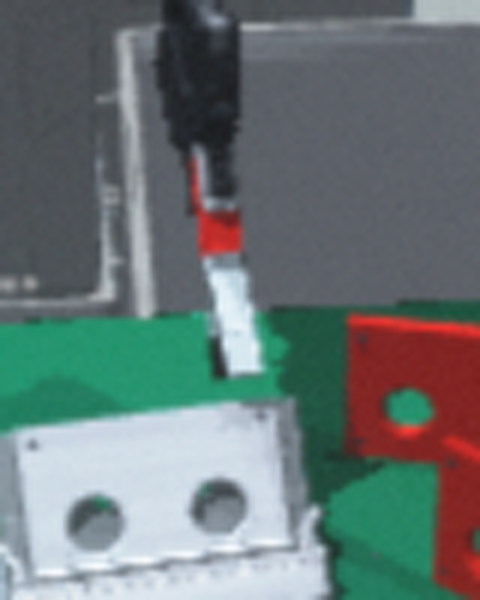

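View pics/w21.png

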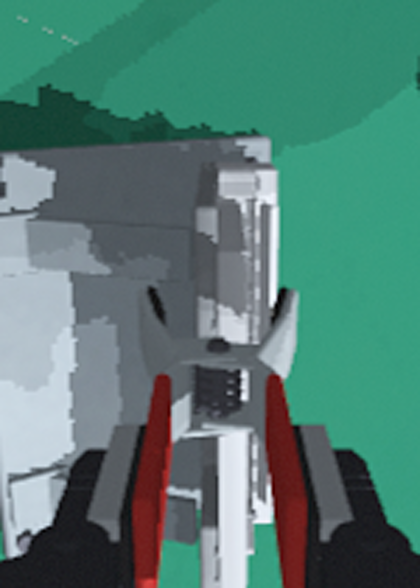

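>>> servo_tool([
  [[1,0,0,0,0,0,-1],[2,0,0,0,0,0,-1],[3,0.04,0.04,0,0,0,-1],[3,0.04,0.04,0,0,0,-1]],
])

```text
time_s: 18.35
tool_pos: [0.5101, -0.3179, 0.1971]
orientation: [0.302, 1.567, 0.521]
wrist_force: [1.0, 0.7, -0.0]
gripper_width: 0.341
```

Run:
```python
from h import *
stat();gob(.0012,-.055,.1644)
snap('side','d22',(230,90,310,190),6);snap('wrist','w22',(180,80,330,290),2.8)
```

```text
t 18.35 tcp_b mm [  1.  -54.9 188.9] rot err [ 0.      0.0011 -0.0003] F_b [-0.4  1.1 -0.3] w 0.341
shift cm [ 2.45 -0.02 -0.  ] rot [-0.    -0.001  0.   ]
```

View pics/d22.png

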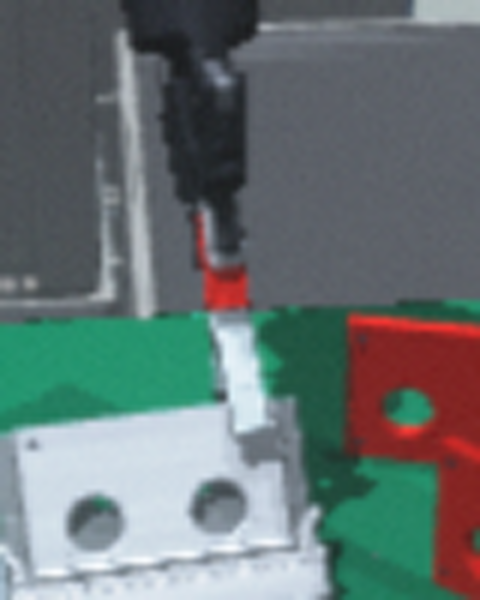

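View pics/w22.png

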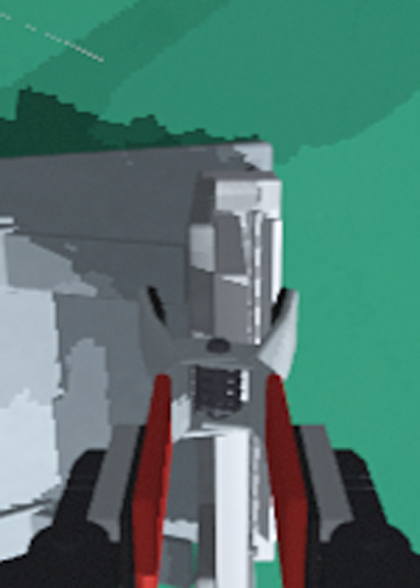

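>>> servo_tool([
  [[0.8,0,0,0,0,0,-1],[1.6,0,0,0,0,0,-1],[2.3,0,0,0,0,0,-1],[2.3,0,0,0,0,0,-1],[2.3,0,0,0,0,0,-1]],
])

```text
time_s: 18.95
tool_pos: [0.5086, -0.308, 0.1787]
orientation: [0.301, 1.566, 0.519]
wrist_force: [-0.1, -0.2, -0.7]
gripper_width: 0.335
```

Run:
```python
from h import *
stat()
snap('side','d23',(230,90,310,190),6);snap('wrist','w23',(180,80,330,290),2.8)
```

```text
t 18.95 tcp_b mm [  1.5 -55.  167.9] rot err [ 0.0002 -0.0004 -0.0024] F_b [ 0.5 -0.1 -0.5] w 0.335
```

View pics/d23.png

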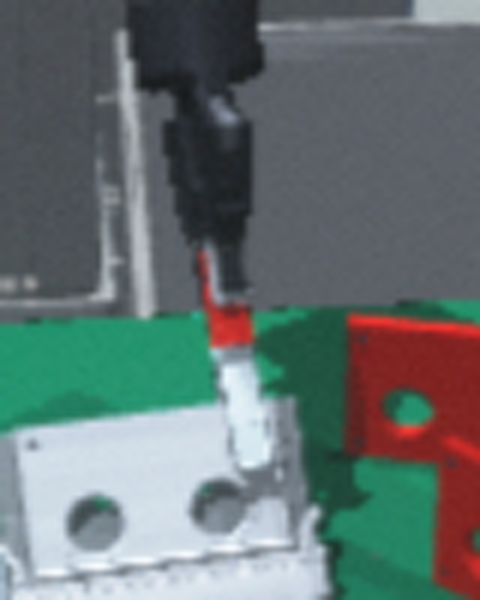

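View pics/w23.png

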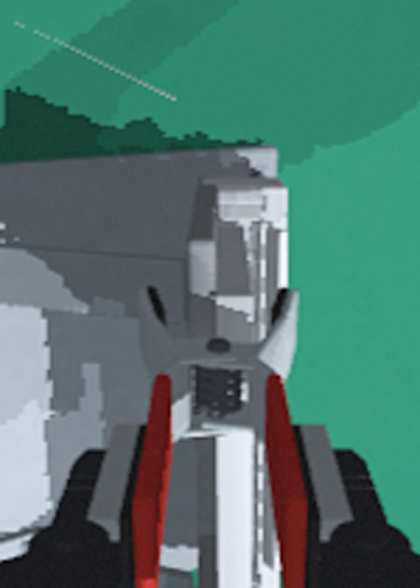

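>>> servo_tool([
  [[0,0,0,0,0,0,-0.25],[0,0,0,0,0,0,-0.1],[0,0,0,0,0,0,0.05],[0,0,0,0,0,0,0.15],[0,0,0,0,0,0,0.25]],
])

```text
time_s: 19.55
tool_pos: [0.5087, -0.3078, 0.1788]
orientation: [0.301, 1.566, 0.519]
wrist_force: [0.2, 0.7, -0.4]
gripper_width: 0.629
```

Run:
```python
from h import *
stat()
snap('side','d24',(230,90,310,190),6);snap('wrist','w24',(180,80,330,290),2.8)
```

```text
t 19.55 tcp_b mm [  1.3 -54.9 167.9] rot err [ 0.     -0.0003 -0.0018] F_b [-0.4  0.3 -0.7] w 0.629
```

View pics/d24.png

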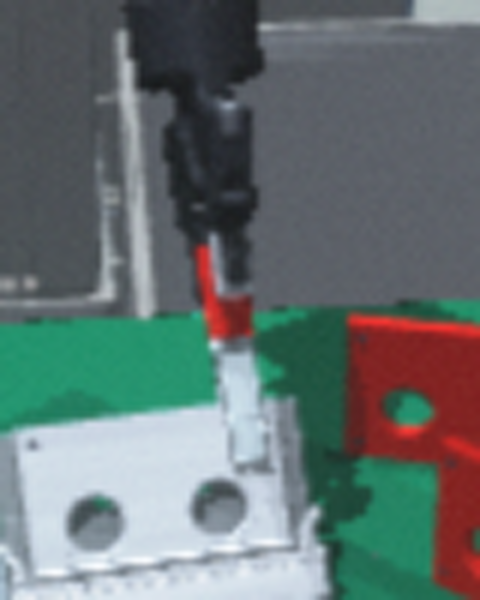

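View pics/w24.png

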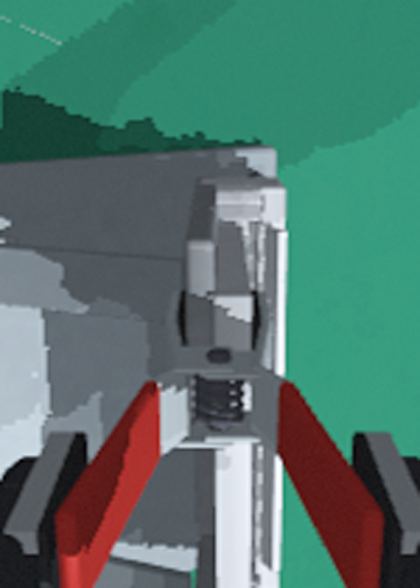

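Both jaws are shut on plate and board, and the fingers are off the handles. I open fully and back out.

>>> servo_tool([
  [[0,0,0,0,0,0,1],[0,0,0,0,0,0,1],[0,0,0,0,0,0,1],[-2,0,0,0,0,0,1],[-4,0,0,0,0,0,1]],
])

```text
time_s: 20.15
tool_pos: [0.5114, -0.3277, 0.2137]
orientation: [0.301, 1.566, 0.519]
wrist_force: [0.5, -0.1, 0.4]
gripper_width: 1.0
```

>>> servo_tool([
  [[-3,0,0,0,0,0,1],[-6,0,0,0,0,0,1],[-10,0,0,0,0,0,1],[-10,0,0,0,0,0,1]],
])

```text
time_s: 20.55
tool_pos: [0.5183, -0.3801, 0.3043]
orientation: [0.297, 1.563, 0.513]
wrist_force: [0.4, 1.1, -0.3]
gripper_width: 1.001
```

Run:
```python
from h import *
stat()
snap('side','d25',None,1.5);save('d25',(210,110,300,210),6,'d25c');snap('wrist','w25',None,1.5);save('w25',(160,60,310,300),2.4,'w25c');snap('scene','s25',(200,165,345,280),5)
```

```text
t 20.55 tcp_b mm [  1.7 -55.6 313.2] rot err [ 0.0005 -0.004  -0.0088] F_b [-0.7  0.6 -0.8] w 1.001
```

View pics/d25.png

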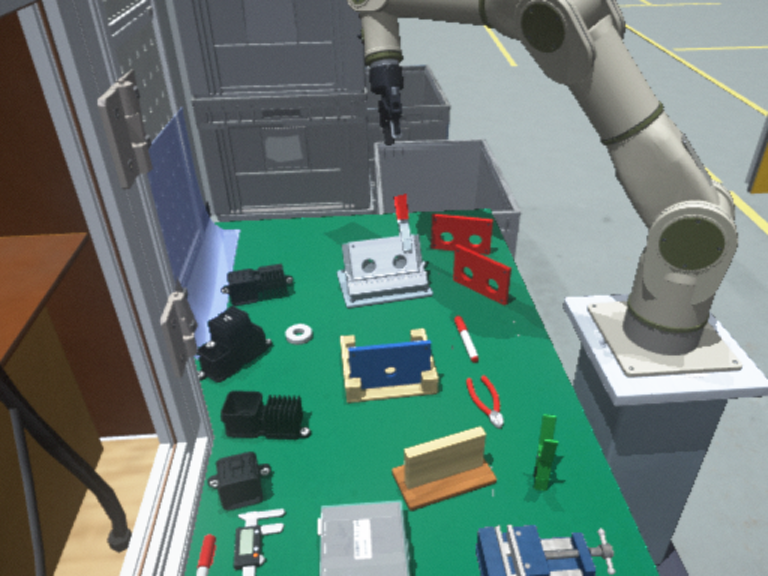

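View pics/d25c.png

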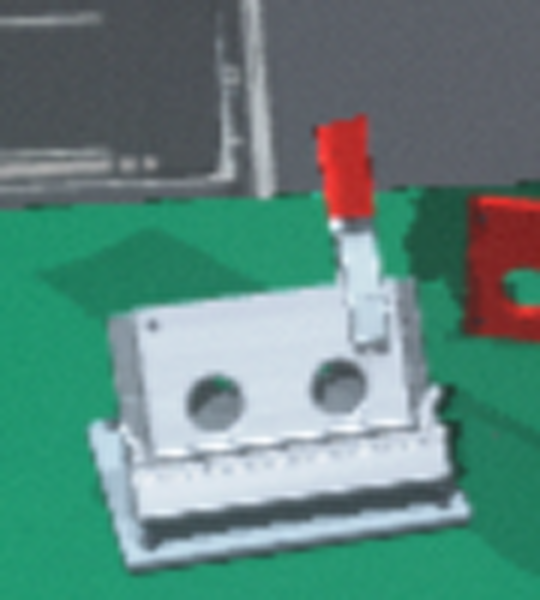

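View pics/w25c.png

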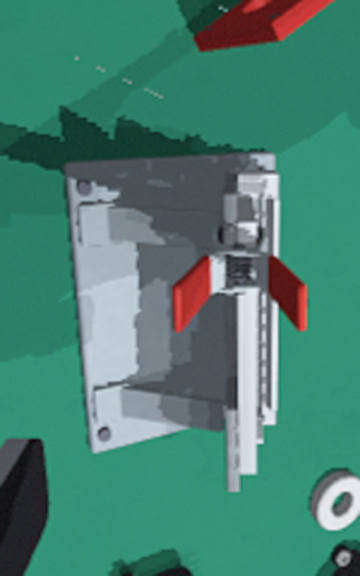

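View pics/s25.png

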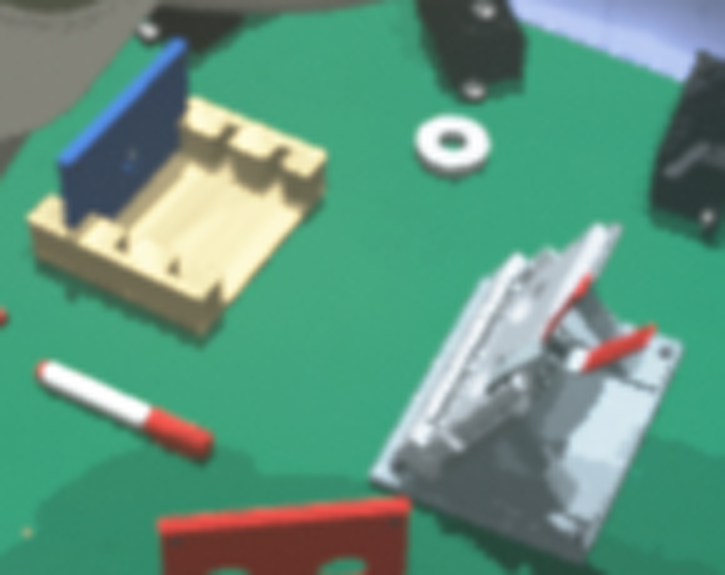

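Run:
```python
from h import *
o,X,Y,Z=board()
for u,v in [(174,330),(306,330),(174,285),(306,288)]:
    c,r=ray('w25',160+u/2.4,60+v/2.4); k=(.189-(c-o)@Z)/(r@Z); print((w2b(c+r*k)*1000).round(1))
save('w25',(225,100,290,270),4.5/1.3,'w25d')
a=np.load('pics/d13.npz')['color'];b=np.load('pics/d25.npz')['color']
s=(slice(130,205),slice(210,272)); g=lambda i:cv2.cvtColor(np.ascontiguousarray(i[s]),cv2.COLOR_RGB2GRAY).astype(np.float32)
print(cv2.phaseCorrelate(g(a),g(b)))
```

```text
[ 27.3 -48.2 189. ]
[-25.4 -48.2 189. ]
[ 26.8 -66.8 189. ]
[-24.8 -65.6 189. ]
((-0.14216639270672005, 0.4758277458185063), 0.7998763871192932)
```

View pics/w25d.png

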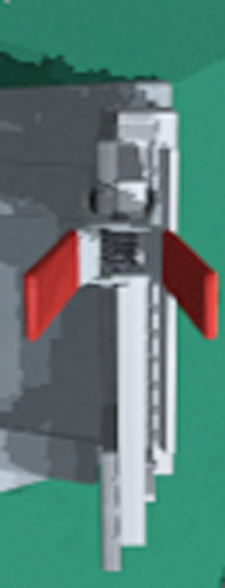

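```bash
python3 -c "
from cell import *
print(hand_in(), get_obs()['time_s'])"
```

```text
the job is handed in; nothing more can be done
the job is handed in; nothing more can be done
```

The aluminium plate is now in the leaning stand, on the ledge between the end stops and against the back board. The red spring clamp holds plate and board together on the shoulder on the -y side of the notch (shoulder_b). I handed the job in at about 20.6 s of the 64 s; the hand-in gives no verdict.

**Last checks**
- **Clamp:** in the final pictures both jaws straddle plate and board at about y = -57 mm. The handle ends measured about 52.7 mm apart, against 54 mm when parked, so the jaws are at about the thickness of plate and board together. The gripper was clear of everything, 15 cm back.
- **Plate:** it shows flat against the board with no visible gap. Between release and the final picture it moved by about half a pixel in the side view, roughly 1 mm.
- **Other things:** the blue plate, the red plates, the green clamp, the marker, the ring and the side cutters looked undisturbed.

**What disagreed**
- **Stand position:** my camera fit put the board about 2 mm off. I found the real contact by force while seating the plate and corrected for it before clipping the clamp.
- **Side view:** it showed held parts about 1.5 pixels lower than I calculated, which I did not explain.
- **Clamp depth:** the clamp sits about 5 mm shallower than it was parked on the rail. I chose this to keep the pads clear of the bores.
- **Wrist joint:** the last joint stayed close to its limit during the clamp placement (2.588 of 2.6 rad), but every pose was reached.

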